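# Prop open the china offcuts chest

### The arm

A 6-joint arm with a two-finger parallel gripper is mounted at the origin on the work surface. World frame = base frame: x ahead of the robot, y to its left, z up, the work surface at z = 0. Lengths are in mm, angles in rad, forces in N, time in s.
With the tool pointing down it reaches from about 400 to 925 mm from the base axis. Payload 12.5 kg.
Tool frame: the origin (TCP) lies at the very end of the fingers, on their centre line; the grasp point (between the pads) lies 19 mm behind it; z points along the fingers, y is the direction in which the jaws open and shut (so a half turn about z gives the same grasp; the last joint's range is limited). The gripper opens to 95 mm and grips with 3 to 60 N. Pads are 20 mm wide; open, the fingers measure 119 mm over their backs; the gripper's body (75 mm by 180 mm) begins 59 mm behind the grasp point.
Start: joints at [1.207, 0.491, 1.559, -0, 1.092, -0.106], TCP at [159.33, 604.372, 175.261] pointing down, gripper open.
Joint ranges: [-3.1, 3.1], [-0.84, 2.19], [0.05, 2.79], [-1.13, 4.28], [0.06, 2.93], [-2.69, 2.69]. Speed limits (rad/s): [2.22, 2.22, 2.79, 3.14, 3.14, 3.14].

### API

Orientations are given as [roll, pitch, yaw] about the fixed x, y, z axes, in that order (R = Rz(yaw) Ry(pitch) Rx(roll)).
In Python, from cell import env, read_camera, get_calibration gives the robot as it stands.
- The arm moves only by the tool arm_command, never from a script. Its argument "targets" is a list of rows, each a list of 3 entries, a list of its own where there are three numbers: the turn, a rotation vector about the tool's x, y, z in rad, then the shift along the tool's x, y, z in m, then the closure in counts, from 0 (fully open) to 255 (shut). In form: [[[rx, ry, rz], [tx, ty, tz], fingers], ...]. A call has 1 to 8 rows; each row is the pose to reach, as a shift and turn from the pose commanded when the call began, along the tool's axes at that moment; what a row does not reach only later rows make up. A row lasts 1/10 s, in which the tool goes at most 50 mm and 8.59 degrees, less where a joint would pass 70% of its speed; a pose out of reach is approached as far as the arm can. A call with a gripper value outside its range is refused whole. The fingers move at their own pace and stop on an object; the grip force is fixed at half the most. Time passes only in rows, so rows that repeat a pose let the fingers close. It gives the time, the measured TCP pose, the force and the opening at its end, in the units of the state.
- env.state(): the state, without advancing time (a new reading comes with each control period).
- read_camera(name): name is "scene" or "side" or "wrist"; returns (picture, depth): 420x560x3 uint8, blue, green, red; 420x560 float32, mm along the optical axis (not along the pixel's ray), 0 where there is no reading.
- get_calibration(name): a dict with "vfov" (degrees; the focal length in pixels is half the picture's height over the tangent of half this angle, whatever the lens; pixels are square), "cx", "cy" (the principal point, pixels), "world_from_camera" (4x4, takes a point from camera to world coordinates). Camera axes: x right, y down, z forward; pixel columns grow to the right and rows downward; lengths in mm; the calibration is good to about 2 mm. A picture is of the moment at which its call begins: read the wrist's pose just before it. get_calibration takes no time and is no camera call; for the wrist camera it gives the pose at the moment of the call.
- env.job_done(): hands the job in, once; it reports no verdict.
The state is a dict: "t": time; "joints": joint angles; "qvel": joint speeds; "tau": joint torques, N m; "eef_pos": TCP position; "tcp_rot": TCP orientation; "ft_force": force on the tool from outside, world axes, zero at the start; "moment": the same for the moment, N m; "opening": opening from 0.0 (shut) to 1.0 (fully open).
Only numpy, scipy, OpenCV 4.12 (cv2) and the standard library are available. Lean on these libraries where they do the work, as an engineer would, in place of code of your own. Each camera call takes 0.05 s, during which the arm holds its last target.

### The job

Lift the lid of the white chest wide open, then swing its prop rod down and set the rod's foot in the hole of the steel catch block on the chest's right wall, feeling gently along the block for the hole, so that the rod alone carries the lid half open. Do not force the rod hard against the block, leave the crockery and the jar where they are, and let go of everything at the end.

Things in the scene. Friction and masses are not known exactly. Their poses are not given: they have to be found in the camera images.
- chest: white open-topped box, 180 (x) by 180 (y) by 120 mm high, fixed to the table; origin under its middle, x axis from the bar handle side (nearest the robot) to the hinge side, y to the left, z up. Its lid closes it.
- lid (a joint): lid angle, rad: 0 shut, grows as it opens, stop at 1.4. A 180 by 180 mm board 12 mm thick, 0.7 to 0.9 kg, hinged along the chest's far top edge. Its stiff hinge holds it by itself only when wide open (above about 1.3); lower down it sinks slowly, damped, under its own weight. Propped it stands at about 0.6 to 0.85.
- lid_hinge (a point): point on the lid's hinge axis, middle of its length, at the chest's far top edge, 120 mm above the table; y axis of this frame = hinge axis. The frame turns with the lid.
- lid_bar (a point): middle of the lid's round steel bar handle, 12 mm thick and 130 mm long along y, standing 45 mm out in front of the lid's front edge (225 mm from the hinge, 6 mm above the hinge axis when shut) on two stays 116 mm apart; free space above, below and between bar and lid (34 mm).
- rod: steel prop rod, 7 mm thick, pivoted 15 mm outside the lid's right edge; origin on the pivot, the rod runs along its own -x to its foot. It turns about y, in the plane in which the lid swings; its stiff pivot keeps it where it is left. At the start it points to the robot and a little down; to prop the lid its foot swings down from there on to the block below.
- rod_pivot (a point): the rod's pivot axis, 100 mm from the hinge axis along the lid, 105 mm to the right of the lid's middle. Moves with the lid.
- rod_grip (a point): middle of the free part of the rod's wooden cross grip, a round stick 14 mm thick that stands out 83 mm to the right of the rod (along -y), 95 mm from the pivot and 30 mm from the foot; this point is 55 mm out from the rod.
- rod_foot (a point): centre of the ball foot, 12 mm across, at the rod's end, 125 mm from the pivot.
- rail: aluminium rail on the chest's right wall that carries the catch block; origin straight below the rod's plane of swing, at the height of the block's flat top (70 mm above the table), at the middle of the rail, 90 mm from the hinge axis towards the robot; x, y, z as the chest's. A seated foot's centre lies 8 mm below the block's top; one that merely rests on it is 6 mm above.
- bowl: white bowl, 124 mm across, 45 mm high, standing to the left; not part of the job.
- jar: glass jar, 64 mm across, 90 mm high, standing to the right; not part of the job.
- mug: blue mug, 76 mm across, 85 mm high, standing to the left; not part of the job.
- rail_mid (a point): the same point as the rail's origin. The steel block here is 149 mm long (along x), 20 mm wide, and was pinned by hand anywhere up to 36 mm either way along x from this point; it does not move. In the block's middle is its only hole, 15 (x) by 16 mm and 14 mm deep, to be found by eye or by sliding the foot along the top.

How it is judged (in metres and radians):
On the way, in this order (a step that is already met when the one before it is completed fails the run):
1. the lid is lifted wide open (above 1.15 rad) (value of joint lid above 1.15 rad), for 0.2 s.
2. the rod's foot has dropped into the hole of the catch block (z of rod_foot in the frame of rail below -0.004 m and x of rod_foot in the frame of rail between -0.042 and 0.042 m and contact force between rod and rail above 0.3 N), for 0.2 s.
At the end, for the whole second after the job is handed in: The rod's foot sits in the block's hole (its centre at least 4 mm below the block's top, within 42 mm of the rail's middle) and bears on the block with more than 0.3 N, and the lid rests on the rod, half open (0.5 to 0.95 rad) and at rest (all of step 2 and value of joint lid between 0.5 and 0.95 rad and velocity of joint lid between -0.05 and 0.05 rad/s); the robot touches nothing.
It fails at once if the rod is pressed against the catch block or rail with more than 25 N (contact force between rod and rail above 25 N).
It fails at once if the bowl, the mug or the jar is shifted by more than 20 mm (distance of any of bowl, mug, jar from where it was at the start of the episode above 0.02 m).
It also fails if it takes over 72 s, if anything falls off the work surface, if the arm or the gripper's body presses on something with over 40 N, if the wrist force passes 120 N, or if a joint passes its speed limit or range.

## Working session

There is one attempt and no reset: what is moved stays moved. The work goes in short steps, Python scripts to look and compute and a tool call to move; the robot and the scene stay as the last step left them, time stands still between calls to the robot, and variables do not carry over. Pictures are saved under pics/ and viewed, and the job is handed in when it is done.

Besides the shell and the picture viewer there is one more tool, called after "Request:" as name([rows], argument=value, ...), one row to a line, values as JSON. arm_command: Moves the arm, as the interface text tells. Its arguments: {"type":"object","properties":{"targets":{"type":"array"}},"required":["targets"]}

```bash
ls -la; mkdir -p pics
cat > h.py <<'E'
import numpy as np, cv2
from cell import env, read_camera, get_calibration
def snap(name,fn):
    c=get_calibration(name); p,d=read_camera(name); cv2.imwrite('pics/'+fn+'.png',p); np.savez('pics/'+fn+'.npz',p=p,d=d,T=np.array(c['world_from_camera']),v=c['vfov'],cx=c['cx'],cy=c['cy']); return p,d,c
def load(fn): return np.load('pics/'+fn+'.npz')
def f(z): return 210/np.tan(np.radians(float(z['v']))/2)
def pt(z,u,v,dd=None):
    d=z['d'][int(v),int(u)] if dd is None else dd
    F=f(z); return (z['T']@np.array([(u-z['cx'])/F*d,(v-z['cy'])/F*d,d,1]))[:3]
def ray(z,u,v):
    F=f(z); r=z['T'][:3,:3]@np.array([(u-z['cx'])/F,(v-z['cy'])/F,1]); return z['T'][:3,3],r
def onplane(z,u,v,zz):
    o,r=ray(z,u,v); return o+r*(zz-o[2])/r[2]
def proj(z,P):
    Ti=np.linalg.inv(z['T']); q=Ti@np.append(P,1); return q[0]/q[2]*f(z)+z['cx'], q[1]/q[2]*f(z)+z['cy']
E
python3 - <<'E'
from h import *
print(env.state())
for n in ('scene','side','wrist'):
    p,d,c=snap(n,n+'0'); print(n,c)
E
```

```text
total 12
drwxr-xr-x  3 agent agent 4096 Dec  6 17:46 .
drwxr-xr-x 23 root  root  4096 Dec  6 17:46 ..
drwxr-xr-x  2 agent agent 4096 Dec  6 17:46 pics
{'t': 0.0, 'joints': array([ 1.20741578e+00,  4.91549099e-01,  1.55947694e+00, -1.02083934e-05,
        1.09165813e+00, -1.05629351e-01]), 'qvel': array([-0.00011853,  0.000252  ,  0.00015908, -0.00121556,  0.00180831,
       -0.00028171]), 'tau': array([ 7.89700025e-04, -6.12625337e+01, -2.58191603e+01,  6.92489860e-02,
        4.80671972e-02, -7.26210260e-05]), 'eef_pos': array([159.2116576 , 604.08168659, 174.65879307]), 'tcp_rot': array([-3.14050626e+00, -1.06079169e-04,  2.88384611e+00]), 'ft_force': array([ 0.71652767, -0.39019711,  0.15058867]), 'moment': array([-0.03081754,  0.02622252, -0.01856321]), 'opening': 0.9977677874531548}
scene {'vfov': 56.32326922652503, 'cx': 287.660870773872, 'cy': 209.09455277839717, 'world_from_camera': array([[-3.35478378e-01,  7.73181128e-01, -5.38186957e-01,
         1.08208002e+03],
       [ 9.42017086e-01,  2.79954386e-01, -1.85011760e-01,
         9.61631252e+01],
       [ 7.62019808e-03, -
[... 341 characters left out ...]
  [-7.27204162e-02, -7.14541274e-01,  6.95803499e-01,
        -9.74859792e+02],
       [-1.68726912e-02, -6.96669386e-01, -7.17193892e-01,
         1.06202255e+03],
       [ 0.00000000e+00,  0.00000000e+00,  0.00000000e+00,
         1.00000000e+00]])}
wrist {'vfov': 61.43064682854383, 'cx': 277.89843580704684, 'cy': 211.76707087803334, 'world_from_camera': array([[ 2.55112466e-01,  9.38913173e-01,  2.30997149e-01,
         9.51517749e+01],
       [ 9.66910604e-01, -2.47421148e-01, -6.21824735e-02,
         6.21226660e+02],
       [-1.23036371e-03,  2.39217117e-01, -9.70965322e-01,
         3.83949625e+02],
       [ 0.00000000e+00,  0.00000000e+00,  0.00000000e+00,
         1.00000000e+00]])}
```

View pics/scene0.png

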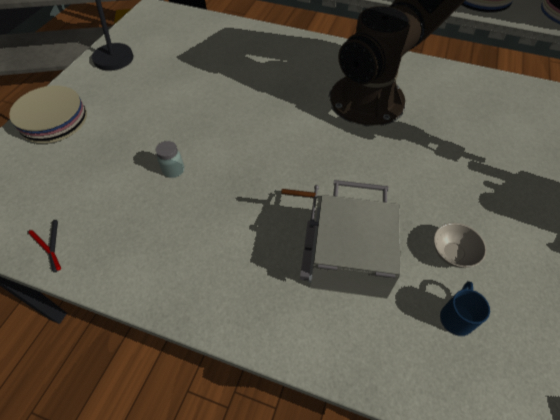

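View pics/side0.png

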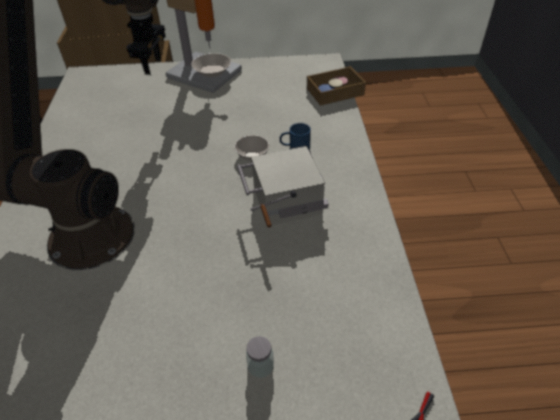

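View pics/wrist0.png

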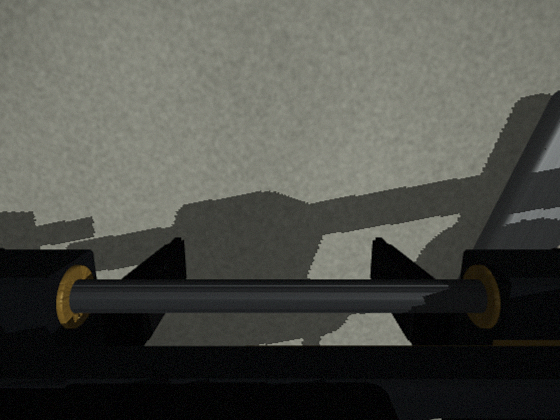

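Run:
```python
from h import *
z=load('scene0');p=z['p'][160:300,240:500];cv2.imwrite('pics/a1.png',cv2.resize(p,None,fx=3,fy=3,interpolation=cv2.INTER_CUBIC))
z=load('side0');p=z['p'][130:260,210:350];cv2.imwrite('pics/a2.png',cv2.resize(p,None,fx=4.5,fy=4.5,interpolation=cv2.INTER_CUBIC))
z=load('scene0')
P=np.array([[pt(z,u,v) for u in range(560)] for v in range(420)]);
np.save('pics/P.npy',P)
# lid plane pts
m=(abs(P[...,2]-132)<8)&(z['d']>0)
m[:, :300]=0;m[:190]=0;m[290:]=0;m[:,420:]=0
n,l,s,c=cv2.connectedComponentsWithStats(m.astype(np.uint8))
k=1+np.argmax(s[1:,4]);print(s[k])
Q=P[l==k];print(np.median(Q,0))
r=cv2.minAreaRect(Q[:,:2].astype(np.float32));print(r,cv2.boxPoints(r))
```

```text
[ 309  190   92   87 5999]
[613.14991985  98.44391529 130.94927477]
((589.0341796875, 84.08479309082031), (224.4657745361328, 199.21388244628906), 11.482148170471191) [[459.21942  159.3569  ]
 [498.87543  -35.870064]
 [718.84894    8.812683]
 [679.19293  204.03964 ]]
```

View pics/a1.png

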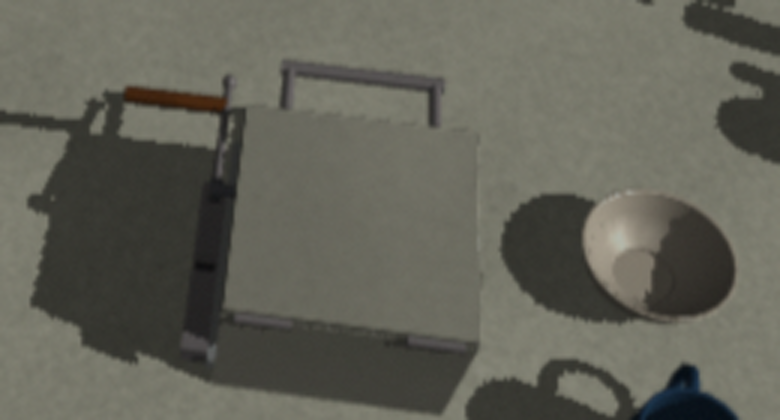

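View pics/a2.png

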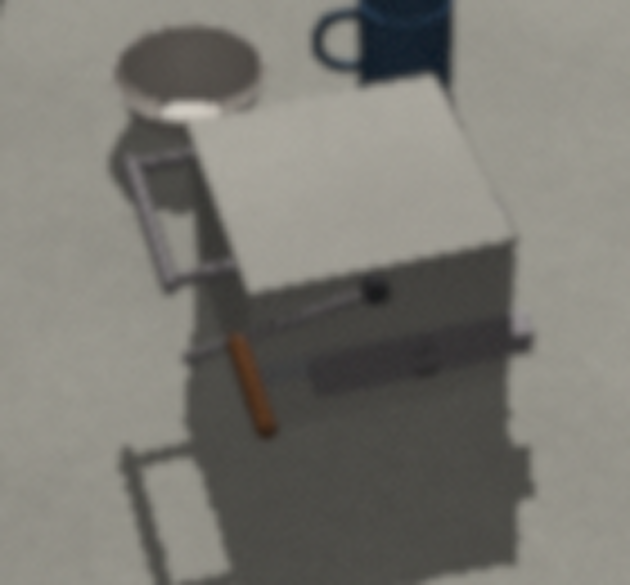

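```bash
cat >> h.py <<'E'
def rigid(L,W):
    L=np.array(L,float);W=np.array(W,float);lm=L.mean(0);wm=W.mean(0);A=L-lm;B=W-wm
    a=np.arctan2((A[:,0]*B[:,1]-A[:,1]*B[:,0]).sum(),(A*B).sum())
    R=np.array([[np.cos(a),-np.sin(a)],[np.sin(a),np.cos(a)]]);return a,wm-R@lm,np.linalg.norm(A@R.T+wm-W,axis=1)
E
python3 - <<'E'
from h import *
zs=load('scene0');zi=load('side0')
S=[(245,107),(478,133),(478,342),(228,314)]; S=[(240+u/3,160+v/3) for u,v in S]
I=[(250,293),(187,122),(433,75),(517,238)]; I=[(210+u/4.5,130+v/4.5) for u,v in I]
L=[(-90,-90),(-90,90),(90,90),(90,-90)]
W1=[onplane(zs,u,v,132)[:2] for u,v in S];W2=[onplane(zi,u,v,132)[:2] for u,v in I]
print(np.round(W1,1),np.round(W2,1))
print(rigid(L,W1));print(rigid(L,W2));print(rigid(L+L,W1+W2))
hs=(240+204/3,160+266/3);hi=(210+428/4.5,130+362/4.5)
a,o,_=rigid(L+L,W1+W2)
R=np.array([[np.cos(a),-np.sin(a)],[np.sin(a),np.cos(a)]])
for z,h in((zs,hs),(zi,hi)):
    w=onplane(z,*h,66);print('hole',w,'chest',R.T@(w[:2]-o))
# block ends in scene / side
for h in((211,181),(193,340),):
    w=onplane(zs,240+h[0]/3,160+h[1]/3,70);print('blk s',R.T@(w[:2]-o))
for h in((310,360),(505,322),):
    w=onplane(zi,210+h[0]/4.5,130+h[1]/4.5,70);print('blk i',R.T@(w[:2]-o))
E
```

```text
[[537.4  -7.4]
 [500.2 168.3]
 [675.  200.4]
 [712.7  33.1]] [[534.3 -11.8]
 [499.1 161.5]
 [673.4 197.1]
 [709.3  23.8]]
(np.float64(0.20975872932632655), array([606.32616753,  98.60028838]), array([0.81016401, 0.75160523, 5.02723523, 3.8282631 ]))
(np.float64(0.20189895983735176), array([604.03092534,  92.64577407]), array([1.84873899, 1.83769975, 1.91285585, 1.58756662]))
(np.float64(0.20582479342103582), array([605.17854644,  95.62303123]), array([3.93383314, 3.35108509, 1.74367286, 7.28809382, 1.44359312,
       3.90029206, 5.22225965, 3.18051029]))
hole [646.54489675  -2.26256981  66.        ] chest [  20.48788855 -104.27373712]
hole [647.97542026 -18.87564166  66.        ] chest [  18.4929275 -120.8285154]
blk s [ -55.83656443 -106.96347652]
blk s [  85.85627592 -105.6637744 ]
blk i [ -55.98791067 -100.341392  ]
blk i [  77.48058228 -104.16890164]
```

```bash
cat >> h.py <<'E'
def tri(z1,p1,z2,p2):
    A=[];b=[]
    M=np.zeros((3,3));v=np.zeros(3)
    os=[]
    for z,p in((z1,p1),(z2,p2)):
        o,r=ray(z,*p);r=r/np.linalg.norm(r);K=np.eye(3)-np.outer(r,r);M+=K;v+=K@o;os.append((o,r))
    X=np.linalg.solve(M,v);return X,[np.linalg.norm(np.cross(X-o,r)) for o,r in os]
E
python3 - <<'E'
from h import *
zs=load('scene0');zi=load('side0')
a=.2058;o=np.array([605.2,95.6]);R=np.array([[np.cos(a),-np.sin(a)],[np.sin(a),np.cos(a)]])
sc=lambda u,v:(240+u/3,160+v/3)
si=lambda u,v:(210+u/4.5,130+v/4.5)
for n,s,i in [('barR',(287,66),(172,283)),('barL',(440,83),(133,163)),('gripTip',(126,94),(268,430)),('gripRoot',(226,104),(236,340)),('foot',(229,78),(190,358)),('pivot',(213,186),(375,291)),
 ('lidFR',(245,107),(250,293)),('lidFL',(478,133),(187,122)),('lidBL',(478,342),(433,75)),('lidBR',(228,314),(517,238)),('hole',(204,266),(428,362)),('blkfar',(193,340),(505,322)),('blknear',(211,181),(310,360))]:
    X,e=tri(zs,sc(*s),zi,si(*i));print(n,np.round(X,1),np.round(e,1),'chest',np.round(R.T@(X[:2]-o),1))
P=np.load('pics/P.npy')
for n,(u,v) in dict(jar=(168,150),bowl=(459,246),mug=(465,305)).items(): print(n,P[v,u])
E
```

```text
barR [483.5  10.8 125.3] [1.9 1.9] chest [-136.4  -58.1]
barL [459.7 130.4 126.5] [2. 2.] chest [-135.3   63.8]
gripTip [ 539.4 -106.   106.4] [0.5 0.5] chest [-105.6 -183.9]
gripRoot [522.6 -26.8 107. ] [1.3 1.3] chest [-105.8 -102.9]
foot [492.3 -33.6 100.9] [1.9 1.9] chest [-136.9 -103.4]
pivot [613.1 -10.  126. ] [1.1 1.1] chest [ -13.9 -105. ]
lidFR [534.5  -7.9 128.2] [0.1 0.1] chest [-90.4 -86.9]
lidFL [498.1 168.1 127.7] [1.2 1.2] chest [-90.   92.9]
lidBL [673.7 200.7 129.3] [0.2 0.2] chest [88.5 88.9]
lidBR [710.   32.1 124.9] [0.9 0.9] chest [ 89.7 -83.6]
hole [645.7  -5.5  56.1] [4.6 4.6] chest [  19.  -107.2]
blkfar [705.6  10.8  65.9] [3.4 3.4] chest [  81.  -103.5]
blknear [572.3 -19.1  73.3] [2.1 2.1] chest [ -55.6 -105.6]
jar [ 499.96021817 -446.12903928   89.13798078]
bowl [477.60933313 345.84237288   6.08525352]
mug [637.28141307 370.86039054  17.0673441 ]
```

```bash
cat >> h.py <<'E'
from scipy.spatial.transform import Rotation as Ro
A=.2058;O=np.array([604.7,98.0,0]);RC=Ro.from_euler('z',A).as_matrix()
def toW(p): return O+RC@np.array(p,float)
def toC(w): return RC.T@(np.array(w,float)-O)
def cmd(p,tilt=0,pos=None,rot=None,gp=True,pitch=0):
    "p: chest-frame target of grasp point (gp) -> prints tool rotvec, shift m"
    s=env.state();pos=s['eef_pos'] if pos is None else np.array(pos);rot=s['tcp_rot'] if rot is None else rot
    R0=Ro.from_euler('xyz',rot).as_matrix()
    Rt=RC@Ro.from_euler('y',pitch).as_matrix()@Ro.from_euler('x',tilt).as_matrix()@np.array([[0,1,0],[1,0,0],[0,0,-1.]])
    t=toW(p)+(Rt[:,2]*19 if gp else 0)
    r=Ro.from_matrix(R0.T@Rt).as_rotvec();sh=R0.T@(t-pos)
    print('turn',np.round(r,3),'shift m',np.round(sh/1000,4),'world tcp',np.round(t,1))
def here():
    s=env.state();R0=Ro.from_euler('xyz',s['tcp_rot']).as_matrix()
    print('t',round(s['t'],2),'gp chest',np.round(toC(s['eef_pos']-19*R0[:,2]),1),'rot',np.round(s['tcp_rot'],3),'F chest',np.round(RC.T@s['ft_force'],1),'open mm',round(95*s['opening'],1),'q',np.round(s['joints'],2))
E
python3 - <<'E'
from h import *
here();cmd((-135,0,195),pos=[159.33,604.37,175.26])
zs=load('scene0');zi=load('side0');P=np.load('pics/P.npy')
print(onplane(zs,459,246,10),onplane(zs,465,305,50),P[246,459],zs['d'][246,459],pt(zi,252,148),onplane(zi,252,148,40))
E
```

```text
t 0.15 gp chest [-332.6  586.5  193.8] rot [-3.141 -0.     2.884] F chest [-0.   0.2  0.1] open mm 94.8 q [ 1.21  0.49  1.56 -0.    1.09 -0.11]
turn [-1.000e-03  0.000e+00  1.107e+00] shift m [-4.390e-01 -4.365e-01 -4.000e-04] world tcp [472.5  70.4 176. ]
[480.35523306 344.70816697  10.        ] [654.49875158 360.22736308  50.        ] [477.60933313 345.84237288   6.08525352] 987.73553 [498.15747605 363.30488721   8.59067044] [499.06071122 323.40590903  40.        ]
```

Request:
arm_command([
  [[0,0,1.107],[-0.439,-0.4365,0],0],
  [[0,0,1.107],[-0.439,-0.4365,0],0],
  [[0,0,1.107],[-0.439,-0.4365,0],0],
  [[0,0,1.107],[-0.439,-0.4365,0],0],
  [[0,0,1.107],[-0.439,-0.4365,0],0],
  [[0,0,1.107],[-0.439,-0.4365,0],0],
  [[0,0,1.107],[-0.439,-0.4365,0],0],
  [[0,0,1.107],[-0.439,-0.4365,0],0],
])

```text
t: 0.95
eef_pos: [362.3, 257.5, 175.3]
tcp_rot: [3.141, -0.0, 1.771]
ft_force: [2.0, -0.3, -0.4]
opening: 0.999
```

Run:
```python
from h import *
here();cmd((-135,0,195))
```

```text
t 0.95 gp chest [-204.7  205.7  194.3] rot [ 3.141 -0.     1.771] F chest [ 1.9 -0.7 -0.4] open mm 94.9 q [0.47 0.23 1.98 0.   0.93 0.27]
turn [ 0.    -0.    -0.005] shift m [-0.2053  0.0708 -0.0007] world tcp [472.5  70.4 176. ]
```

Request:
arm_command([
  [[0,0,0],[-0.205,0.071,0],0],
  [[0,0,0],[-0.205,0.071,0],0],
  [[0,0,0],[-0.205,0.071,0],0],
  [[0,0,0],[-0.205,0.071,0],0],
  [[0,0,0],[-0.205,0.071,0],0],
  [[0,0,0],[-0.205,0.071,0],0],
  [[0,0,0],[-0.205,0.071,0],0],
])

```text
t: 1.65
eef_pos: [472.7, 73.3, 175.0]
tcp_rot: [-3.141, -0.0, 1.776]
ft_force: [0.4, 0.6, -0.1]
opening: 1.002
```

Run:
```python
from h import *
snap('wrist','w1')
here();cmd((-135,0,126))
```

```text
t 1.7 gp chest [-134.3    3.3  194.1] rot [-3.141 -0.     1.777] F chest [ 0.6 -0.3  0.3] open mm 95.0 q [ 0.02  0.28  1.91  0.    0.95 -0.19]
turn [-0. -0.  0.] shift m [-0.0034 -0.0006  0.0681] world tcp [472.5  70.4 107. ]
```

View pics/w1.png

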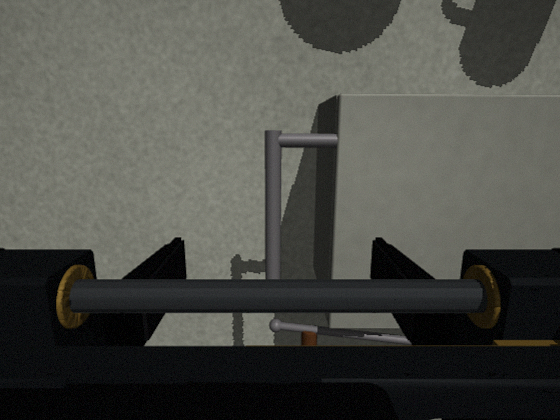

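Request:
arm_command([
  [[0,0,0],[-0.003,-0.0025,0],164],
  [[0,0,0],[-0.003,-0.0025,0],164],
  [[0,0,0],[-0.003,-0.0025,0.01],164],
  [[0,0,0],[-0.003,-0.0025,0.01],164],
])

```text
t: 2.1
eef_pos: [470.6, 70.1, 164.1]
tcp_rot: [-3.14, -0.0, 1.777]
ft_force: [0.9, 0.4, -0.1]
opening: 0.72
```

Run:
```python
from h import *
snap('wrist','w2')
here();cmd((-137,0,126))
z=load('w2')
for u,v in((273,132),): print(toC(onplane(z,u,v,126)))
```

```text
t 2.15 gp chest [-1.367e+02 -1.000e-01  1.835e+02] rot [-3.14  -0.     1.777] F chest [ 0.5 -0.4  0.2] open mm 64.2 q [ 0.01  0.29  1.92  0.    0.92 -0.2 ]
turn [-0.001 -0.     0.001] shift m [ 0.     -0.0002  0.0575] world tcp [470.6  70.  107. ]
[-140.09037668   61.76854294  126.        ]
```

View pics/w2.png

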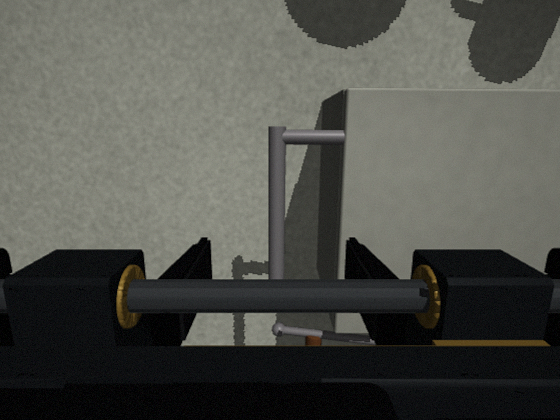

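Request:
arm_command([
  [[0,0,0],[0,0,0],164],
  [[0,0,0],[0,0,0],164],
  [[0,0,0],[0,0,0],164],
  [[0,0,0],[0,0,0.0],164],
  [[0,0,0],[0,0,0.02],164],
  [[0,0,0],[0,0,0.04],164],
  [[0,0,0],[0,0,0.057],164],
  [[0,0,0],[0,0,0.057],164],
])

```text
t: 2.95
eef_pos: [470.4, 69.7, 106.8]
tcp_rot: [-3.139, -0.001, 1.777]
ft_force: [-0.3, 0.1, 0.2]
opening: 0.354
```

Run:
```python
from h import *
here();cmd((-137,0,126))
```

```text
t 2.95 gp chest [-137.2   -0.3  125.8] rot [-3.139e+00 -1.000e-03  1.777e+00] F chest [-0.3  0.1  0.2] open mm 33.7 q [ 0.01  0.38  1.99  0.    0.78 -0.2 ]
turn [-0.003 -0.001  0.   ] shift m [ 0.0003  0.0003 -0.0002] world tcp [470.6  70.  107. ]
```

Close on the bar.

Request:
arm_command([
  [[0,0,0],[0,0,0],255],
  [[0,0,0],[0,0,0],255],
  [[0,0,0],[0,0,0],255],
  [[0,0,0],[0,0,0],255],
  [[0,0,0],[0,0,0],255],
])

```text
t: 3.45
eef_pos: [471.4, 69.8, 108.6]
tcp_rot: [3.141, 0.0, 1.777]
ft_force: [0.0, 0.5, 0.3]
opening: 0.025
```

Run:
```python
from h import *
here()
# arc: radius from hinge (90,120) to bar (-135,126)
for th in np.arange(0,1.37,.085):
    h=np.array([-1,0]);x=90-225*np.cos(th)+6*np.sin(th);z=120+225*np.sin(th)+6*np.cos(th)
    print(round(th,3),'rel ty',round((x+135)/1000,3),'tz',round(-(z-126)/1000,3))
```

```text
t 3.45 gp chest [-136.2   -0.4  127.6] rot [3.141 0.    1.777] F chest [0.1 0.5 0.3] open mm 2.4 q [ 0.01  0.37  1.99  0.    0.78 -0.2 ]
0.0 rel ty 0.0 tz -0.0
0.085 rel ty 0.001 tz -0.019
0.17 rel ty 0.004 tz -0.038
0.255 rel ty 0.009 tz -0.057
0.34 rel ty 0.015 tz -0.075
0.425 rel ty 0.022 tz -0.092
0.51 rel ty 0.032 tz -0.109
0.595 rel ty 0.042 tz -0.125
0.68 rel ty 0.054 tz -0.14
0.765 rel ty 0.067 tz -0.154
0.85 rel ty 0.081 tz -0.167
0.935 rel ty 0.096 tz -0.179
1.02 rel ty 0.112 tz -0.189
1.105 rel ty 0.129 tz -0.198
1.19 rel ty 0.147 tz -0.205
1.275 rel ty 0.165 tz -0.211
1.36 rel ty 0.184 tz -0.215
```

Run:
```python
from h import *
here()
p,d,c=snap('scene','s2'); snap('side','i2');here()
cv2.imwrite('pics/a3.png',cv2.resize(p[100:300,240:500],None,fx=3,fy=3))
p=load('i2')['p'];cv2.imwrite('pics/a4.png',cv2.resize(p[60:260,180:350],None,fx=3,fy=3))
```

```text
t 3.45 gp chest [-136.2   -0.4  127.6] rot [3.141 0.    1.777] F chest [0.1 0.5 0.3] open mm 2.4 q [ 0.01  0.37  1.99  0.    0.78 -0.2 ]
t 3.55 gp chest [-136.3   -0.4  127.4] rot [ 3.141 -0.     1.777] F chest [ 0.1  0.3 -0.5] open mm 0.3 q [ 0.01  0.37  1.99  0.    0.78 -0.2 ]
```

View pics/a3.png

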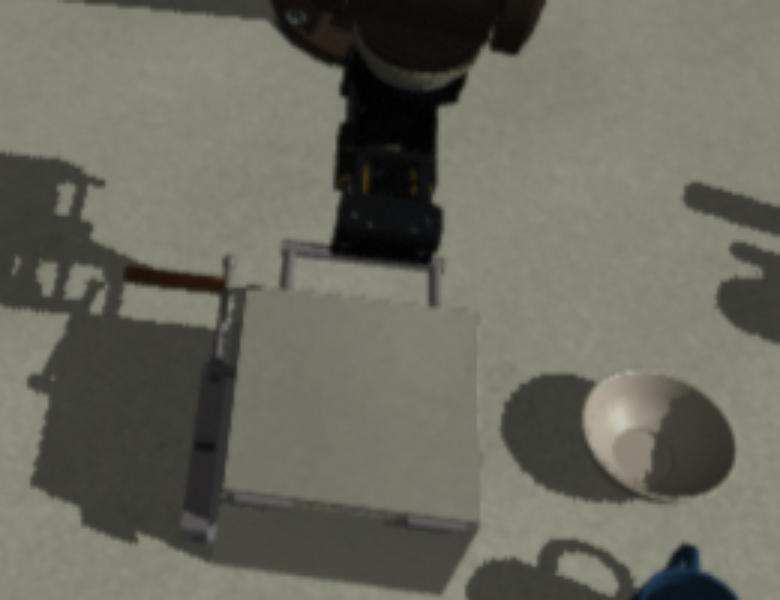

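View pics/a4.png

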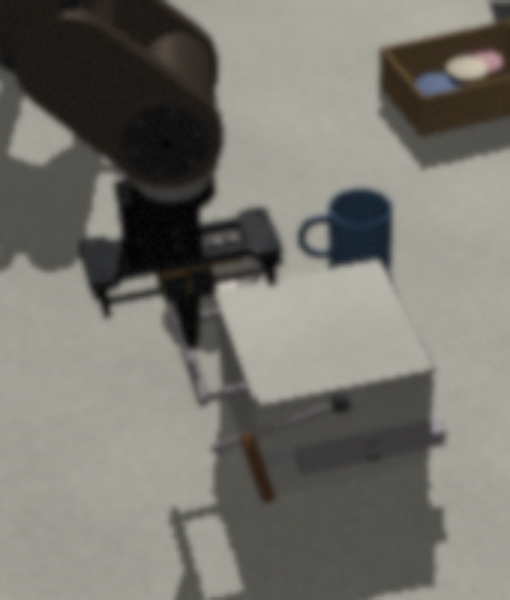

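Run:
```python
from h import *
snap('wrist','w3');here()
z=load('w2');zi=load('i2')
F=RC
for n in('side','scene'):
    zz=load('i2' if n=='side' else 's2')
    s=env.state()['eef_pos'];print(n,'TCP px',proj(zz,s),'bar mid -135',proj(zz,toW((-135,0,126))))
```

```text
t 3.6 gp chest [-136.3   -0.4  127.3] rot [ 3.141 -0.     1.777] F chest [-0.9 -0.8 -0.6] open mm 0.3 q [ 0.01  0.37  1.99  0.    0.78 -0.2 ]
side TCP px (np.float64(243.63380577751838), np.float64(183.24845816819436)) bar mid -135 (np.float64(243.58402918228586), np.float64(178.70520606933388))
scene TCP px (np.float64(358.9989117981428), np.float64(189.68671643925475)) bar mid -135 (np.float64(360.296269590582), np.float64(185.65638028201056))
```

View pics/w3.png

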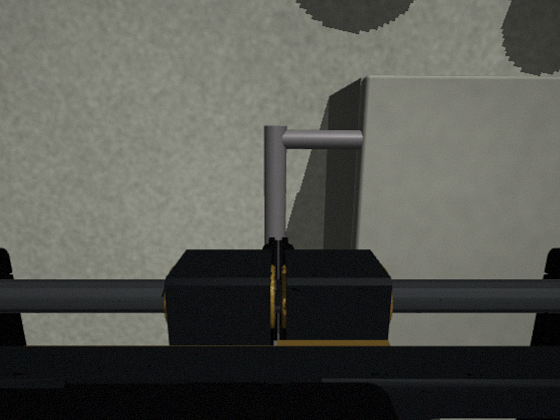

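Run:
```python
from h import *
z=load('w3');d=z['d']
for v in range(228,262,3):
    print(v,[ (int(d[v,u]),*np.round(toC(pt(z,u,v)),0).astype(int)) for u in (266,270,274,278,283,288)])
p=z['p'][200:300,220:340];cv2.imwrite('pics/a5.png',cv2.resize(p,None,fx=6,fy=6,interpolation=cv2.INTER_CUBIC))
```

```text
228 [(195, np.int64(-143), np.int64(11), np.int64(130)), (193, np.int64(-140), np.int64(11), np.int64(132)), (192, np.int64(-138), np.int64(11), np.int64(132)), (195, np.int64(-136), np.int64(11), np.int64(130)), (195, np.int64(-133), np.int64(10), np.int64(129)), (330, np.int64(-126), np.int64(-28), np.int64(0))]
231 [(196, np.int64(-143), np.int64(9), np.int64(129)), (194, np.int64(-140), np.int64(9), np.int64(131)), (194, np.int64(-138), np.int64(9), np.int64(131)), (194, np.int64(-136), np.int64(9), np.int64(131)), (196, np.int64(-133), np.int64(9), np.int64(129)), (331, np.int64(-126), np.int64(-31), np.int64(0))]
234 [(195, np.int64(-143), np.int64(7), np.int64(130)), (194, np.int64(-140), np.int64(8), np.int64(131)), (195, np.int64(-138), np.int64(7), np.int64(130)), (194, np.int64(-136), np.int64(8), np.int64(132)), (0, np.int64(-136), np.int64(66), np.int64(318)), (333, np.int64(-126), np.int64(-34), np.int64(-1))]
237 [(195, np.int64(-143), np.int64(6), np.int64(131)), (178, np.int64(-140), np.int64(11), np.int64(148)), (178, np.int64(-138), np.int64(11), np.int64(147)), (1
[... 1964 characters left out ...]
64(11), np.int64(174)), (88, np.int64(-134), np.int64(34), np.int64(234))]
258 [(84, np.int64(-139), np.int64(35), np.int64(238)), (85, np.int64(-138), np.int64(35), np.int64(238)), (153, np.int64(-138), np.int64(10), np.int64(173)), (167, np.int64(-136), np.int64(5), np.int64(161)), (149, np.int64(-134), np.int64(11), np.int64(177)), (86, np.int64(-134), np.int64(34), np.int64(236))]
261 [(84, np.int64(-139), np.int64(35), np.int64(239)), (84, np.int64(-138), np.int64(34), np.int64(238)), (150, np.int64(-138), np.int64(10), np.int64(177)), (166, np.int64(-136), np.int64(4), np.int64(161)), (146, np.int64(-134), np.int64(11), np.int64(180)), (83, np.int64(-134), np.int64(35), np.int64(240))]
```

View pics/a5.png

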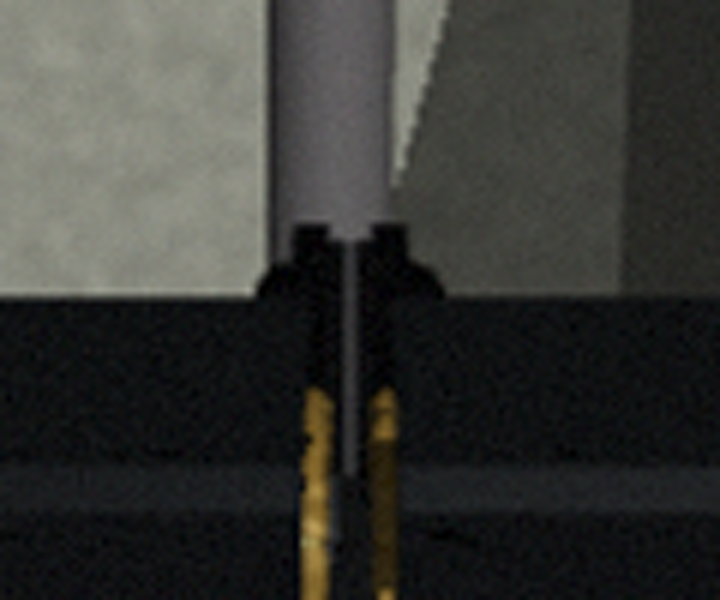

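Request:
arm_command([
  [[0,0,0],[0,0,0],164],
  [[0,0,0],[0,0,0],164],
  [[0,0,0],[0,0,0],164],
  [[0,0,0],[0,0,0],164],
  [[0,0,0],[0,0,0],164],
  [[0,0,0],[0,0,0.018],164],
  [[0,0,0],[0,0,0.036],164],
  [[0,0,0],[0,0,0.036],164],
])

```text
t: 4.4
eef_pos: [470.3, 69.7, 70.8]
tcp_rot: [-3.139, -0.001, 1.777]
ft_force: [0.3, 0.2, 1.1]
opening: 0.352
```

Run:
```python
from h import *
snap('wrist','w4');snap('side','i4');here()
p=load('i4')['p'];cv2.imwrite('pics/a6.png',cv2.resize(p[120:230,200:300],None,fx=6,fy=6,interpolation=cv2.INTER_CUBIC))
```

```text
t 4.5 gp chest [-136.3   -0.4   91.4] rot [-3.141 -0.     1.777] F chest [ 0.3  0.9 -0.7] open mm 34.2 q [ 0.01  0.43  2.03  0.    0.68 -0.2 ]
```

View pics/w4.png

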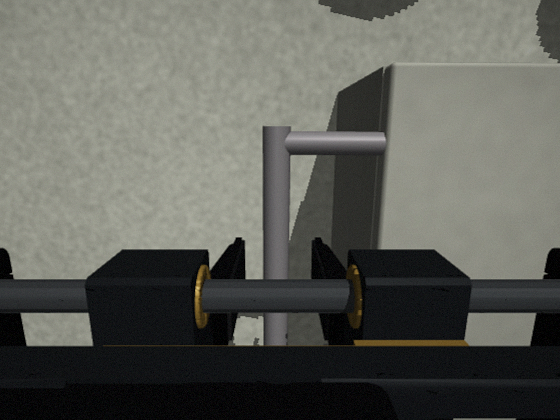

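View pics/a6.png

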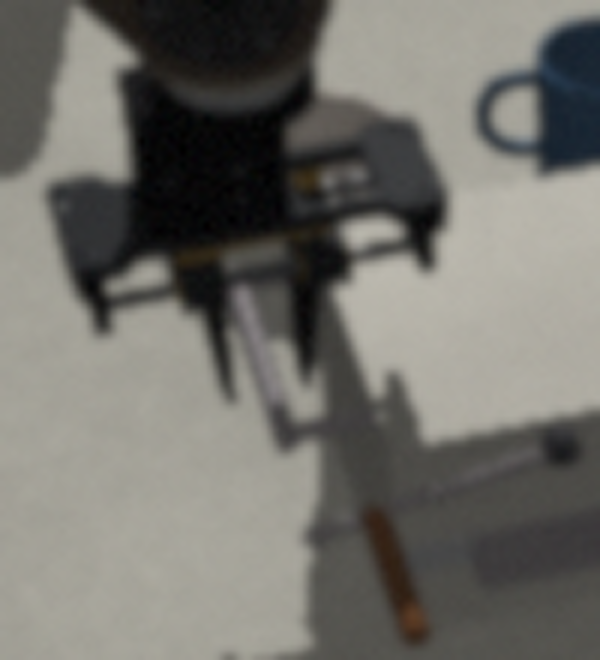

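Request:
arm_command([
  [[0,0,0],[0,0,0.003],255],
  [[0,0,0],[0,0,0.003],255],
  [[0,0,0],[0,0,0.003],255],
  [[0,0,0],[0,0,0.003],255],
  [[0,0,0],[0,0,0.003],255],
])

```text
t: 5.0
eef_pos: [469.2, 69.5, 69.4]
tcp_rot: [-3.138, -0.0, 1.777]
ft_force: [-9.1, -4.4, 7.8]
opening: 0.116
```

Run:
```python
from h import *
here()
```

```text
t 5.0 gp chest [-138.4   -0.3   88.4] rot [-3.138 -0.     1.777] F chest [-9.8 -2.4  7.8] open mm 11.0 q [ 0.01  0.44  2.03 -0.    0.68 -0.2 ]
```

Request:
arm_command([
  [[0,0,0],[0,-0.001,-0.019],255],
  [[0,0,0],[0,0.002,-0.038],255],
  [[0,0,0],[0,0.007,-0.057],255],
  [[0,0,0],[0,0.013,-0.075],255],
  [[0,0,0],[0,0.02,-0.092],255],
  [[0,0,0],[0,0.03,-0.109],255],
  [[0,0,0],[0,0.04,-0.125],255],
  [[0,0,0],[0,0.052,-0.14],255],
])

```text
t: 5.8
eef_pos: [519.0, 79.3, 209.5]
tcp_rot: [-3.134, 0.001, 1.777]
ft_force: [-13.9, -8.2, 3.3]
opening: 0.116
```

```bash
sed -i 's/\*19/*57/; s/-19\*R0/-57*R0/' h.py
python3 - <<'E'
from h import *
here()
E
```

```text
t 5.8 gp chest [-87.2  -0.7 266.5] rot [-3.134e+00  1.000e-03  1.777e+00] F chest [-15.3  -5.2   3.3] open mm 11.0 q [ 0.03  0.32  1.75 -0.    1.08 -0.18]
```

Request:
arm_command([
  [[0,0,0],[0,0.011,-0.014],255],
  [[0,0,0],[0,0.024,-0.027],255],
  [[0,0,0],[0,0.039,-0.039],255],
  [[0,0,0],[0,0.055,-0.049],255],
  [[0,0,0],[0,0.072,-0.058],255],
  [[0,0,0],[0,0.09,-0.065],255],
  [[0,0,0],[0,0.108,-0.071],255],
  [[0,0,0],[0,0.124,-0.074],255],
])

```text
t: 6.6
eef_pos: [643.9, 104.6, 286.7]
tcp_rot: [3.139, 0.002, 1.776]
ft_force: [-7.0, -7.7, 20.3]
opening: 0.114
```

Run:
```python
from h import *
here();p,_,_=snap('side','i5');here()
cv2.imwrite('pics/a7.png',cv2.resize(p[60:260,180:350],None,fx=3,fy=3))
```

```text
t 6.6 gp chest [ 39.6  -1.4 343.7] rot [3.139e+00 2.000e-03 1.776e+00] F chest [-8.4 -6.1 20.3] open mm 10.8 q [ 0.06  0.45  1.33 -0.    1.36 -0.14]
t 6.65 gp chest [ 41.7  -1.4 344. ] rot [3.137e+00 2.000e-03 1.776e+00] F chest [-5.3 -4.2 22.3] open mm 11.3 q [ 0.06  0.45  1.32 -0.    1.36 -0.14]
```

View pics/a7.png

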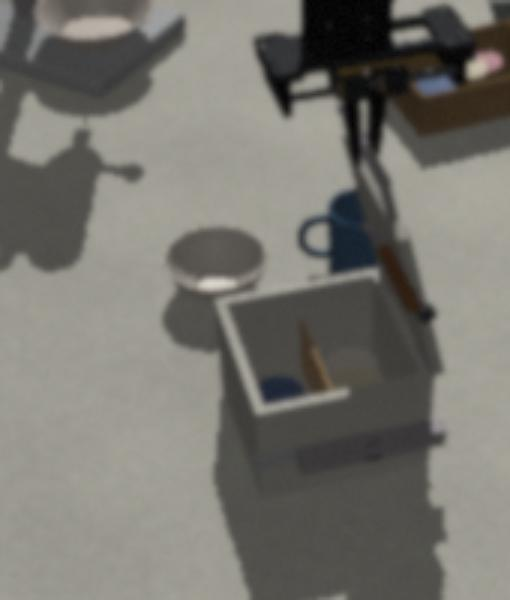

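Request:
arm_command([
  [[0,0,0],[0,0.003,-0.002],255],
  [[0,0,0],[0,0.004,-0.003],255],
  [[0,0,0],[0,0.004,-0.003],110],
  [[0,0,0],[0,0.004,-0.003],110],
  [[0,0,0],[0,0.004,-0.003],110],
  [[0,0,0],[0,0.004,-0.003],110],
  [[0,0,0],[0,0.004,-0.003],110],
  [[0,0,0],[0,0.004,-0.003],110],
])

```text
t: 7.45
eef_pos: [647.5, 106.6, 286.2]
tcp_rot: [-3.142, -0.0, 1.777]
ft_force: [1.1, 0.9, 0.4]
opening: 0.546
```

Run:
```python
from h import *
here();p,_,_=snap('side','i6');p2,_,_=snap('scene','s6');here()
cv2.imwrite('pics/a7.png',cv2.resize(p[60:230,180:350],None,fx=3.5,fy=3.5,interpolation=cv2.INTER_CUBIC))
cv2.imwrite('pics/a8.png',cv2.resize(p2[100:300,260:460],None,fx=3,fy=3,interpolation=cv2.INTER_CUBIC))
```

```text
t 7.45 gp chest [ 4.360e+01 -3.000e-01  3.432e+02] rot [-3.142 -0.     1.777] F chest [1.2 0.6 0.4] open mm 51.9 q [ 0.06  0.46  1.32  0.    1.37 -0.14]
t 7.55 gp chest [ 4.360e+01 -3.000e-01  3.432e+02] rot [-3.142 -0.     1.777] F chest [-0.  -0.5 -0.1] open mm 53.3 q [ 0.06  0.46  1.32  0.    1.37 -0.14]
```

View pics/a7.png

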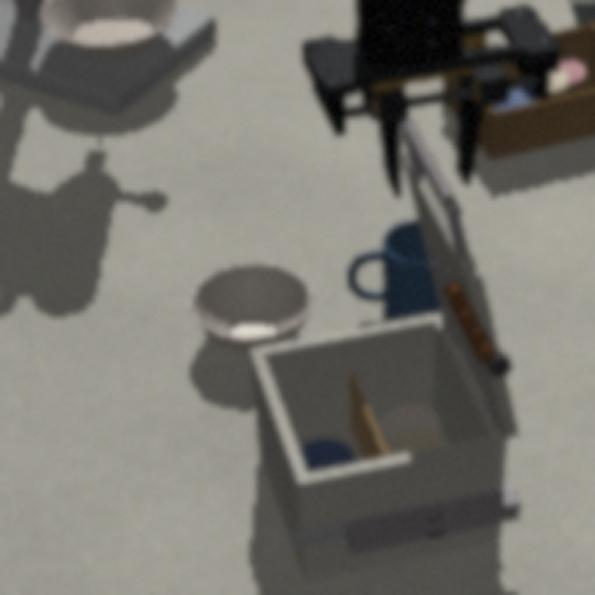

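View pics/a8.png

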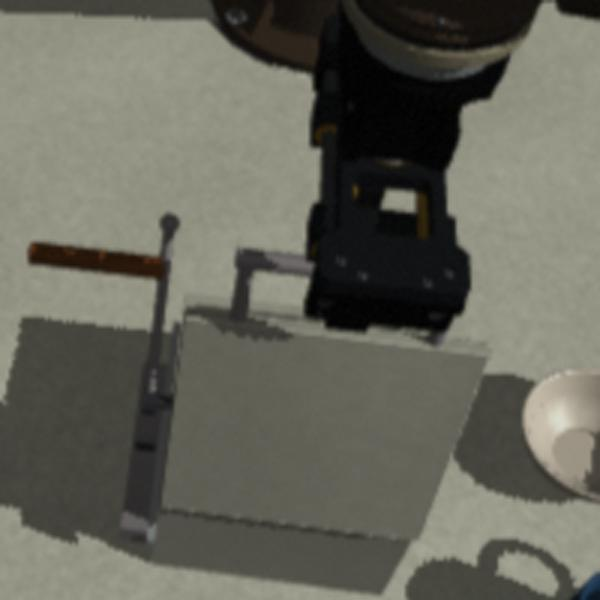

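Run:
```python
from h import *
zs=load('s6');zi=load('i6')
sc=lambda u,v:(260+u/3,100+v/3)
si=lambda u,v:(180+u/3.5,60+v/3.5)
for n,s,i in [('tip',(30,252),(495,357)),('root',(162,268),(453,287)),('barR',(240,258),(456,210)),('piv',(152,385),(502,367))]:
    X,e=tri(zs,sc(*s),zi,si(*i));print(n,np.round(toC(X),1),np.round(e,1))
for th in(1.3,1.34,1.38):
  px,pz=90-100*np.cos(th)+6*np.sin(th),120+100*np.sin(th)+6*np.cos(th)
  u,v=proj(zi,toW((px,-105,pz)));u2,v2=proj(zs,toW((px,-105,pz)))
  print(th,px,pz,'side px',(u-180)*3.5,(v-60)*3.5,'scene',(u2-260)*3,(v2-100)*3)
```

```text
tip [  32.5 -189.6  304.2] [3.4 3.4]
root [  30.6 -107.1  304.2] [0.6 0.6]
barR [ 46.1 -63.7 341.1] [0.9 0.9]
piv [  67.9 -108.8  222.3] [6.1 6.1]
1.3 69.03146625004442 217.96081151346684 side px 495.1929809474616 363.41896784193244 scene 150.42683471378314 397.40084106608134
1.34 72.96562646932597 218.72097101638266 side px 499.9514776862453 361.72835584540803 scene 149.85799309710478 401.9732680519887
1.38 76.92703805245071 219.323198025023 side px 504.7320621527478 360.1851758376041 scene 149.26712767042818 406.74310999137964
```

Run:
```python
from h import *
here();cmd((31.5,-205,375),tilt=.5)
```

```text
t 7.55 gp chest [ 4.360e+01 -3.000e-01  3.432e+02] rot [-3.142 -0.     1.777] F chest [-0.  -0.5 -0.1] open mm 53.3 q [ 0.06  0.46  1.32  0.    1.37 -0.14]
turn [-0.   0.5  0. ] shift m [-0.1773 -0.0122 -0.0388] world tcp [671.8 -69.5 325. ]
```

Request:
arm_command([
  [[0,0,0],[0,0,-0.03],110],
  [[0,0,0],[0,0,-0.07],110],
  [[0,0,0],[0,0,-0.09],110],
])

```text
t: 7.85
eef_pos: [647.9, 106.6, 379.6]
tcp_rot: [3.138, 0.0, 1.777]
ft_force: [0.3, 0.1, -0.2]
opening: 0.565
```

Run:
```python
from h import *
here();cmd((31.5,-205,375),tilt=.5)
```

```text
t 7.85 gp chest [ 4.380e+01 -3.000e-01  4.366e+02] rot [3.138 0.    1.777] F chest [ 0.4  0.1 -0.2] open mm 53.7 q [ 0.06  0.42  1.14  0.    1.57 -0.14]
turn [0.004 0.5   0.001] shift m [-0.1773 -0.0128  0.0547] world tcp [671.8 -69.5 325. ]
```

Request:
arm_command([
  [[0,0.125,0],[-0.045,-0.003,0.0],110],
  [[0,0.25,0],[-0.09,-0.006,0.0],110],
  [[0,0.375,0],[-0.135,-0.009,0.02],110],
  [[0,0.5,0],[-0.177,-0.0125,0.054],110],
  [[0,0.5,0],[-0.177,-0.0125,0.054],110],
  [[0,0.5,0],[-0.177,-0.0125,0.054],110],
  [[0,0.5,0],[-0.177,-0.0125,0.054],110],
])

```text
t: 8.55
eef_pos: [671.7, -68.4, 323.3]
tcp_rot: [3.14, -0.499, 1.778]
ft_force: [-0.1, 0.4, 0.7]
opening: 0.571
```

Run:
```python
from h import *
here();snap('wrist','w7');p,_,_=snap('side','i7');cmd((31.5,-165,304),tilt=.5)
cv2.imwrite('pics/a7.png',cv2.resize(p[20:230,180:390],None,fx=2.8,fy=2.8,interpolation=cv2.INTER_CUBIC))
```

```text
t 8.55 gp chest [  31.5 -203.8  373.3] rot [ 3.14  -0.499  1.778] F chest [-0.   0.4  0.7] open mm 54.2 q [-0.39  0.59  1.09  0.41  1.74 -0.58]
turn [0.001 0.002 0.004] shift m [-0.0002 -0.0003  0.0797] world tcp [663.7 -30.3 254. ]
```

View pics/w7.png

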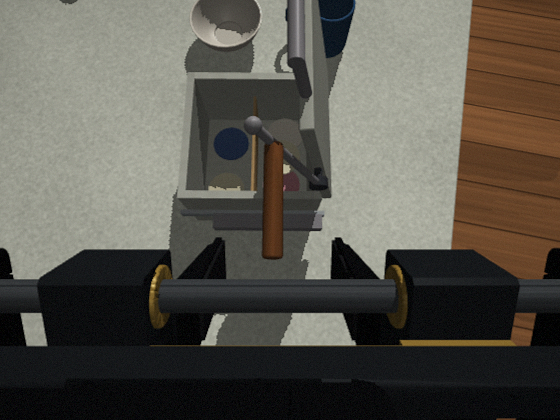

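View pics/a7.png

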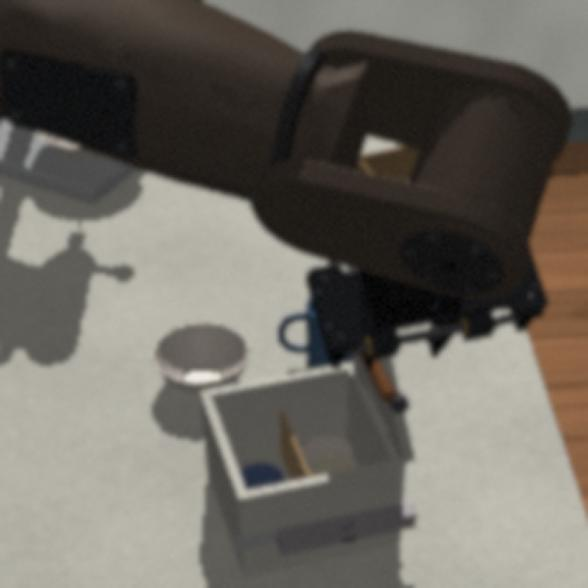

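Request:
arm_command([
  [[0,0,0],[0,-0.002,0.025],130],
  [[0,0,0],[0,-0.002,0.05],150],
  [[0,0,0],[0,-0.002,0.07],150],
  [[0,0,0],[0,-0.002,0.08],150],
  [[0,0,0],[0,-0.002,0.08],150],
])

```text
t: 9.15
eef_pos: [661.4, -30.4, 252.4]
tcp_rot: [3.141, -0.5, 1.779]
ft_force: [-0.3, 0.8, 0.7]
opening: 0.414
```

Run:
```python
from h import *
here();snap('wrist','w8');p,_,_=snap('scene','s8')
cv2.imwrite('pics/a8.png',cv2.resize(p[80:280,240:440],None,fx=3,fy=3,interpolation=cv2.INTER_CUBIC))
```

```text
t 9.15 gp chest [  29.3 -164.6  302.4] rot [ 3.141 -0.5    1.779] F chest [-0.2  0.8  0.7] open mm 39.4 q [-0.34  0.6   1.26  0.42  1.56 -0.61]
```

View pics/w8.png

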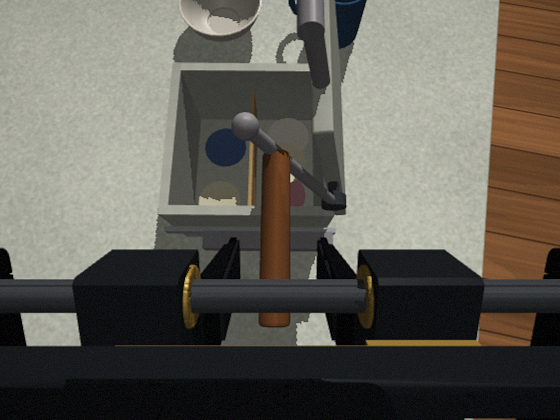

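View pics/a8.png

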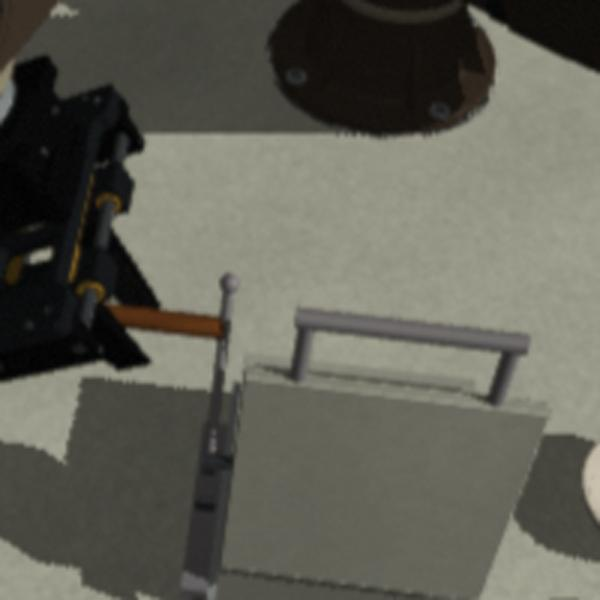

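Request:
arm_command([
  [[0,0,0],[0,0,0],255],
  [[0,0,0],[0,0,0],255],
  [[0,0,0],[0,0,0],255],
  [[0,0,0],[0,0,0],255],
  [[0,0,0],[0,0,0],255],
])

```text
t: 9.75
eef_pos: [661.6, -32.4, 252.2]
tcp_rot: [3.141, -0.5, 1.777]
ft_force: [-2.3, -1.5, 1.8]
opening: 0.139
```

Run:
```python
from h import *
here();p,_,_=snap('scene','s9')
cv2.imwrite('pics/a8.png',cv2.resize(p[80:280,240:440],None,fx=3,fy=3,interpolation=cv2.INTER_CUBIC))
```

```text
t 9.75 gp chest [  29.1 -166.6  302.3] rot [ 3.141 -0.5    1.777] F chest [-2.5 -1.   1.8] open mm 13.2 q [-0.34  0.6   1.26  0.42  1.56 -0.61]
```

View pics/a8.png

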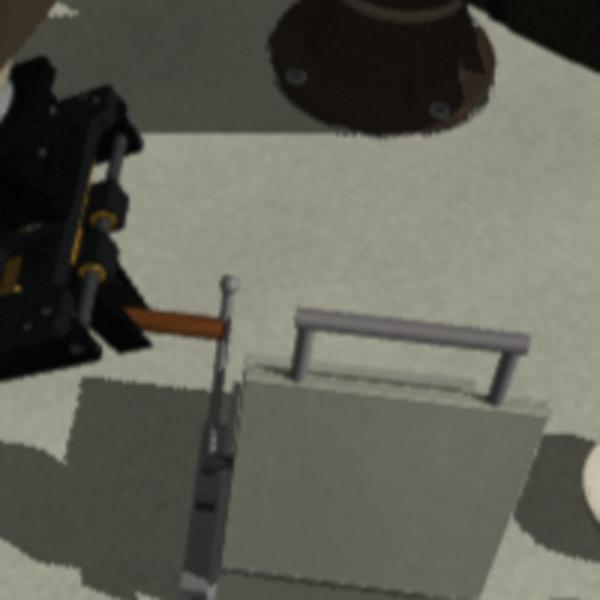

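```bash
cat >> h.py <<'E'
from scipy.optimize import fsolve, brentq
HX=87.5
def piv(th): return np.array([HX-100*np.cos(th)+6*np.sin(th),120+100*np.sin(th)+6*np.cos(th)])
def onrod(th,ph,r): return piv(th)+r*np.array([-np.cos(ph),np.sin(ph)])
def inv(F,r=125,g=(1.0,-1.3)): return fsolve(lambda q:onrod(q[0],q[1],r)-np.array(F),g)
def rows(pts,p0,tilt=.5):
    # pts: chest (x,z) of stick, p0 start; tool: y=+x chest ; vertical dz -> tool x: sin tilt, z: -cos tilt
    for p in pts:
        dx,dz=p[0]-p0[0],p[1]-p0[1]
        print('[[0,0,0],[%.4f,%.4f,%.4f],255],'%(dz*np.sin(tilt)/1000,dx/1000,-dz*np.cos(tilt)/1000))
E
python3 - <<'E'
from h import *
here()
q0=inv((29.1,303),r=95,g=(1.35,1.1));print(q0,piv(q0[0]))
p0=(29.1,303)
phs=np.linspace(1.107,-1.15,17)[1:]
pts=[onrod(1.345,ph,95) for ph in phs]
s=onrod(1.345,1.107,95);print(s)
rows(pts[:8],s);print();rows(pts[8:],pts[7])
for F in((5,78),(5,76),(17,62),(17,76)):
    q=inv(F,g=(.85,-1.4));print(F,q,onrod(*q,95))
E
```

```text
t 9.8 gp chest [  29.  -166.6  302.2] rot [ 3.142 -0.5    1.777] F chest [-1.5 -1.   1.3] open mm 13.3 q [-0.34  0.6   1.26  0.42  1.56 -0.61]
[1.37534071 1.07894688] [ 73.96440639 219.26120947]
[ 28.46151446 303.76917241]
[[0,0,0],[-0.0033,-0.0115,0.0060],255],
[[0,0,0],[-0.0073,-0.0220,0.0133],255],
[[0,0,0],[-0.0120,-0.0311,0.0219],255],
[[0,0,0],[-0.0172,-0.0388,0.0315],255],
[[0,0,0],[-0.0229,-0.0449,0.0420],255],
[[0,0,0],[-0.0290,-0.0493,0.0531],255],
[[0,0,0],[-0.0353,-0.0518,0.0646],255],
[[0,0,0],[-0.0417,-0.0525,0.0764],255],

[[0,0,0],[-0.0064,0.0012,0.0117],255],
[[0,0,0],[-0.0126,0.0043,0.0231],255],
[[0,0,0],[-0.0186,0.0092,0.0341],255],
[[0,0,0],[-0.0242,0.0158,0.0443],255],
[[0,0,0],[-0.0293,0.0240,0.0536],255],
[[0,0,0],[-0.0338,0.0336,0.0618],255],
[[0,0,0],[-0.0376,0.0444,0.0688],255],
[[0,0,0],[-0.0406,0.0562,0.0743],255],
(5, 78) [ 0.87854619 -1.38336667] [ 10.59002554 107.47459269]
(5, 76) [ 0.85178545 -1.40077295] [ 10.07616155 105.56742437]
(17, 62) [ 0.67178657 -1.60309623] [16.03117132 91.9843521 ]
(17, 76) [ 0.87371288 -1.48347032] [ 19.61645179 105.8856852 ]
```

Request:
arm_command([
  [[0,0,0],[-0.0033,-0.0115,0.006],255],
  [[0,0,0],[-0.0073,-0.022,0.0133],255],
  [[0,0,0],[-0.012,-0.0311,0.0219],255],
  [[0,0,0],[-0.0172,-0.0388,0.0315],255],
  [[0,0,0],[-0.0172,-0.0388,0.0315],255],
])

```text
t: 10.3
eef_pos: [622.3, -40.4, 215.6]
tcp_rot: [-3.139, -0.501, 1.775]
ft_force: [-3.9, -1.2, 2.1]
opening: 0.137
```

Run:
```python
from h import *
here();p,_,_=snap('scene','s10');p1,_,_=snap('side','i10');here()
s=env.state();R0=Ro.from_euler('xyz',s['tcp_rot']).as_matrix();g=toC(s['eef_pos']-57*R0[:,2]);print(inv((g[0],g[2]),r=95,g=(1.35,.5)))
cv2.imwrite('pics/a8.png',cv2.resize(p[80:280,240:440],None,fx=3,fy=3,interpolation=cv2.INTER_CUBIC))
cv2.imwrite('pics/a7.png',cv2.resize(p1[20:230,180:390],None,fx=2.8,fy=2.8,interpolation=cv2.INTER_CUBIC))
```

```text
t 10.3 gp chest [ -10.9 -166.4  265.5] rot [-3.139 -0.501  1.775] F chest [-4.  -0.3  2.1] open mm 13.0 q [-0.38  0.57  1.41  0.41  1.47 -0.69]
t 10.4 gp chest [ -10.1 -166.4  266.2] rot [-3.141 -0.5    1.776] F chest [-4.2  0.2  1.6] open mm 13.4 q [-0.37  0.57  1.41  0.41  1.47 -0.69]
[1.3594574  0.51963034]
```

View pics/a8.png

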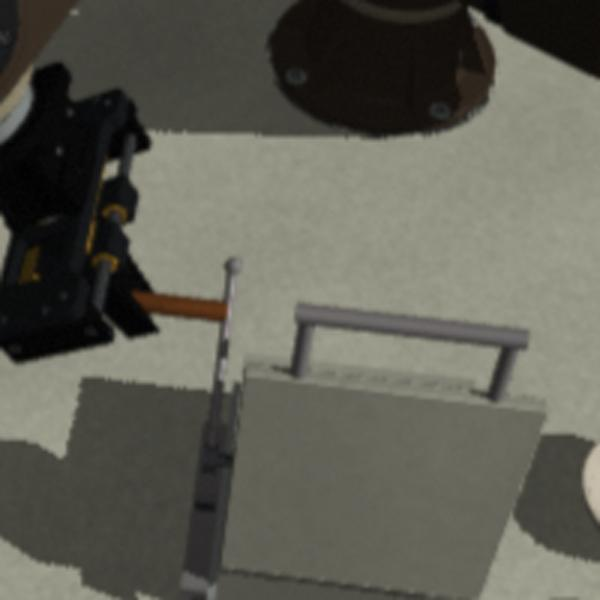

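View pics/a7.png

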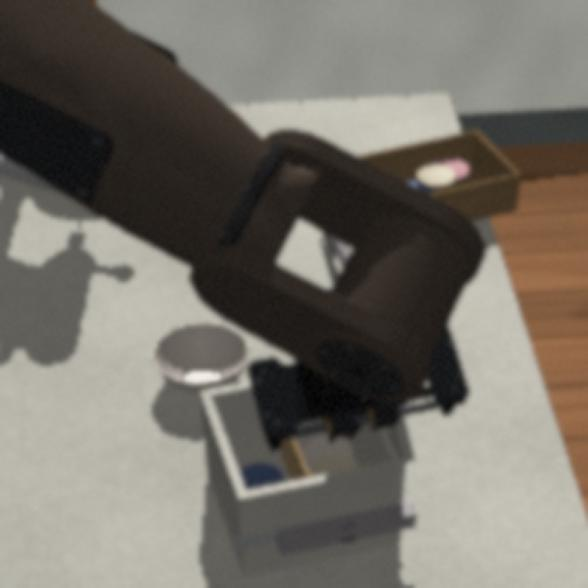

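Request:
arm_command([
  [[0,0,0],[-0.0057,-0.0061,0.0105],255],
  [[0,0,0],[-0.0118,-0.0105,0.0216],255],
  [[0,0,0],[-0.0181,-0.013,0.0331],255],
  [[0,0,0],[-0.0245,-0.0137,0.0449],255],
  [[0,0,0],[-0.0309,-0.0125,0.0566],255],
  [[0,0,0],[-0.0371,-0.0094,0.068],255],
  [[0,0,0],[-0.0431,-0.0045,0.079],255],
  [[0,0,0],[-0.0487,0.0021,0.0892],255],
])

```text
t: 11.2
eef_pos: [623.2, -40.2, 112.7]
tcp_rot: [-3.135, -0.501, 1.776]
ft_force: [-17.0, -6.5, -6.5]
opening: 0.139
```

```bash
cat >> h.py <<'E'
def q2(g0=(1.35,-.5)):
    s=env.state();R0=Ro.from_euler('xyz',s['tcp_rot']).as_matrix();g=toC(s['eef_pos']-57*R0[:,2]);q=inv((g[0],g[2]),r=95,g=g0);print('theta,phi',np.round(q,3),'foot',np.round(onrod(*q,125),1),'grip',np.round(g,1));return q,g
E
python3 - <<'E'
from h import *
here();q2();p,_,_=snap('scene','s11');q2()
cv2.imwrite('pics/a8.png',cv2.resize(p[80:280,240:440],None,fx=3,fy=3,interpolation=cv2.INTER_CUBIC))
E
```

```text
t 11.2 gp chest [  -9.7 -166.4  162.7] rot [-3.135 -0.501  1.776] F chest [-18.   -2.9  -6.5] open mm 13.2 q [-0.37  0.67  1.51  0.43  1.29 -0.77]
theta,phi [ 1.309 -0.623] foot [-34.1 145.2] grip [  -9.7 -166.4  162.7]
theta,phi [ 1.303 -0.646] foot [-33.  142.8] grip [  -9.  -166.3  160.8]
```

View pics/a8.png

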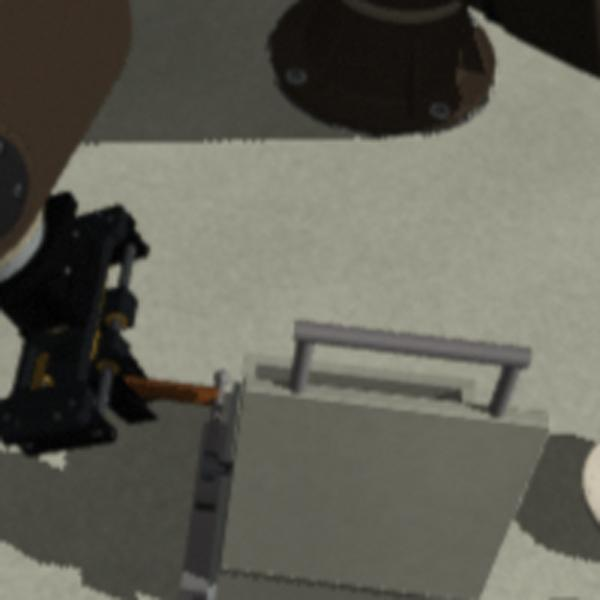

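Run:
```python
from h import *
here();q,g=q2()
g0=(g[0],g[2])
T=[1.29,1.27,1.24,1.2,1.15,1.08,1.0,.93]
P=[-.75,-.86,-.97,-1.08,-1.18,-1.27,-1.34,-1.38]
pts=[onrod(t,p,95) for t,p in zip(T,P)]
for t,p in zip(T,P):print(t,p,onrod(t,p,125),onrod(t,p,95))
rows(pts,g0)
```

```text
t 11.25 gp chest [  -9.  -166.3  160.8] rot [-3.134 -0.501  1.775] F chest [-9.7 -5.  -5.8] open mm 13.6 q [-0.37  0.68  1.51  0.43  1.28 -0.77]
theta,phi [ 1.303 -0.646] foot [-33.  142.8] grip [  -9.  -166.3  160.8]
1.29 -0.75 [-25.90818573 132.54138667] [ -3.95751966 152.99054947]
1.27 -0.86 [-17.95216568 122.55745043] [  1.62095837 145.29272732]
1.24 -0.97 [ -9.96736584 113.41646348] [  6.99162009 138.16303488]
1.2 -1.08 [ -2.05958645 105.13332926] [ 12.08026447 131.59206347]
1.15 -1.18 [ 4.51223651 98.15156712] [ 15.93998124 125.88974749]
1.08 -1.27 [ 8.62380131 91.63614393] [ 17.5122275  120.28916959]
1.0 -1.34 [ 9.92449435 85.7033446 ] [ 16.78707858 114.90788085]
0.93 -1.38 [ 8.8212175  81.01730669] [ 14.51044244 110.4729126 ]
[[0,0,0],[-0.0038,0.0051,0.0069],255],
[[0,0,0],[-0.0074,0.0107,0.0136],255],
[[0,0,0],[-0.0109,0.0160,0.0199],255],
[[0,0,0],[-0.0140,0.0211,0.0257],255],
[[0,0,0],[-0.0167,0.0250,0.0307],255],
[[0,0,0],[-0.0194,0.0266,0.0356],255],
[[0,0,0],[-0.0220,0.0258,0.0403],255],
[[0,0,0],[-0.0241,0.0236,0.0442],255],
```

Request:
arm_command([
  [[0,0,0],[-0.0038,0.0051,0.0069],255],
  [[0,0,0],[-0.0074,0.0107,0.0136],255],
  [[0,0,0],[-0.0109,0.016,0.0199],255],
  [[0,0,0],[-0.014,0.0211,0.0257],255],
  [[0,0,0],[-0.014,0.0211,0.0257],255],
])

```text
t: 11.75
eef_pos: [644.7, -35.8, 82.2]
tcp_rot: [-3.135, -0.5, 1.775]
ft_force: [-10.4, -4.3, -11.2]
opening: 0.14
```

Run:
```python
from h import *
here();q2();p,_,_=snap('scene','s12');p1,_,_=snap('side','i12');q2();here()
cv2.imwrite('pics/a8.png',cv2.resize(p[80:280,240:440],None,fx=3,fy=3,interpolation=cv2.INTER_CUBIC))
cv2.imwrite('pics/a7.png',cv2.resize(p1[20:230,180:390],None,fx=2.8,fy=2.8,interpolation=cv2.INTER_CUBIC))
```

```text
t 11.75 gp chest [  12.1 -166.5  132.2] rot [-3.135 -0.5    1.775] F chest [-11.1  -2.1 -11.2] open mm 13.3 q [-0.36  0.73  1.47  0.44  1.26 -0.77]
theta,phi [ 1.208 -1.071] foot [ -2.3 105.9] grip [  12.1 -166.5  132.2]
theta,phi [ 1.209 -1.066] foot [ -2.8 106.2] grip [  11.8 -166.5  132.5]
t 11.85 gp chest [  11.8 -166.5  132.5] rot [-3.135 -0.5    1.775] F chest [-10.   -3.2 -13.2] open mm 13.5 q [-0.36  0.73  1.47  0.44  1.26 -0.77]
```

View pics/a8.png

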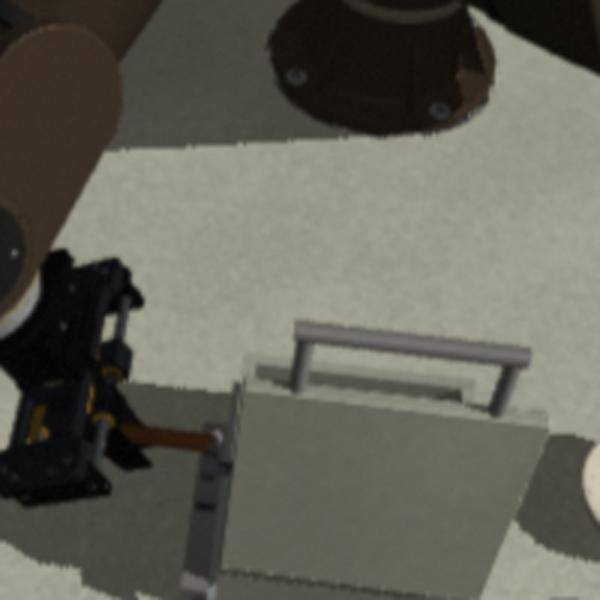

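View pics/a7.png

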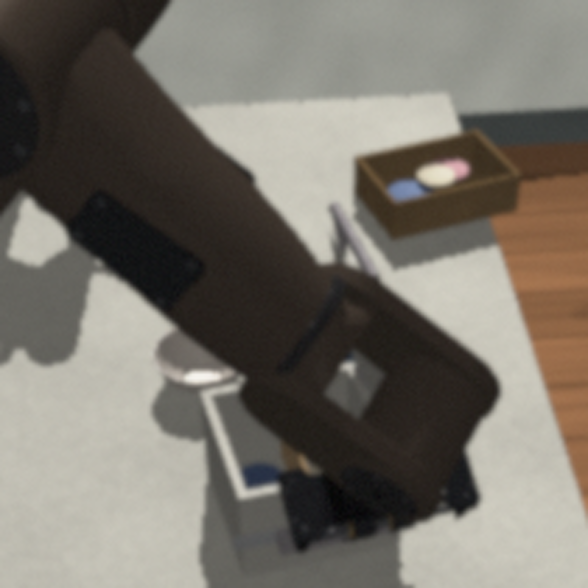

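Run:
```python
from h import *
p,_,_=snap('wrist','w12');zs=load('s12')
# lid angle: bar ends from scene: intersect ray with bar circle -> predict px for thetas
for th in (1.2,1.25,1.3,1.35,1.4):
    x=90-225*np.cos(th)+6*np.sin(th);z=120+225*np.sin(th)+6*np.cos(th)
    a=[(np.array(proj(zs,toW((x,y,z))))-(240,80))*3 for y in(-65,65)];print(th,np.round(a,0).tolist())
for n in ('s9','s10','s11','s12'):
    z=load(n)
    d=z['d'];m=[pt(z,240+u/3,80+v/3) for u,v in ((400,336),(420,338),(440,340))] if n in('s11','s12') else [pt(z,240+u/3,80+v/3) for u,v in ((400,326),(420,328),(440,330))] 
    print(n,np.round([toC(x) for x in m],1).tolist())
cv2.imwrite('pics/a9.png',cv2.resize(zs['p'][160:260,280:340],None,fx=8,fy=6,interpolation=cv2.INTER_CUBIC))
```

```text
1.2 [[298.0, 286.0], [522.0, 311.0]]
1.25 [[298.0, 296.0], [524.0, 321.0]]
1.3 [[297.0, 307.0], [526.0, 333.0]]
1.35 [[296.0, 320.0], [529.0, 346.0]]
1.4 [[296.0, 333.0], [531.0, 360.0]]
s9 [[47.2, -7.6, 346.4], [46.8, 3.6, 346.1], [46.7, 14.7, 346.2]]
s10 [[44.8, -7.1, 343.5], [44.3, 4.2, 343.0], [44.2, 15.3, 343.2]]
s11 [[54.9, -7.6, 347.2], [55.9, 3.1, 348.7], [55.5, 14.2, 348.4]]
s12 [[55.0, -7.7, 347.4], [54.4, 3.5, 346.8], [54.1, 14.5, 346.6]]
```

View pics/w12.png

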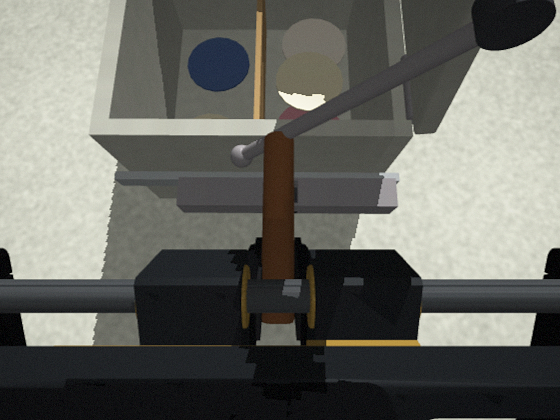

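View pics/a9.png

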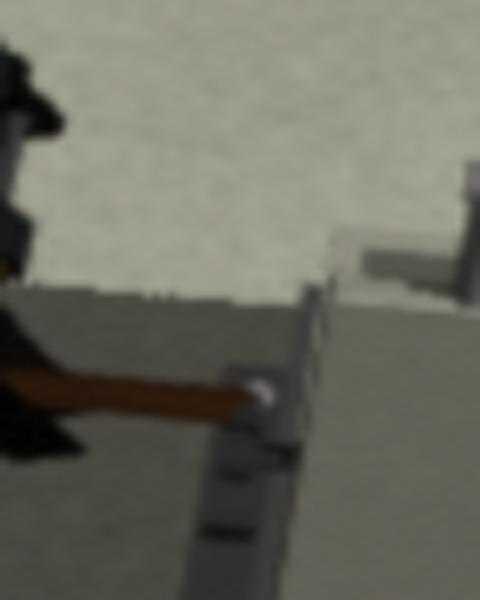

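Run:
```python
from h import *
for n in('w8','w12'):
    z=load(n)
    for u,v in((278,160),(278,190),(278,215),(278,235),(278,250),(278,318)):
        print(n,u,v,z['d'][v,u],np.round(toC(pt(z,u,v)),1))
z=load('w12')
for n,u,v in(('foot',240,155),('knob',515,20),('rodmid',380,87),('blkL',178,185),('blkR',398,185),('hole',296,195),('chestfront',92,130)): print(n,z['d'][v,u],np.round(toC(pt(z,u,v)),1))
z=load('s12')
print('foot s12',np.round(toC(pt(z,280+262/8,160+395/6)),1))
here()
```

```text
w8 278 160 169.29002 [  29.5 -112.1  310.5]
w8 278 190 166.20454 [  29.6 -127.   309.7]
w8 278 215 162.03818 [  29.6 -139.4  310.8]
w8 278 235 159.3496 [  29.6 -148.7  311.1]
w8 278 250 158.80972 [  29.6 -155.4  309.9]
w8 278 318 150.85345 [  29.7 -184.6  310.4]
w12 278 160 153.07928 [  12.1 -120.5  155.7]
w12 278 190 149.30705 [  12.1 -134.3  155.9]
w12 278 215 146.64851 [  12.1 -145.1  155.8]
w12 278 235 145.00958 [  12.2 -153.5  155.3]
w12 278 250 144.31459 [  12.2 -159.5  154.4]
w12 278 318 136.54941 [  12.2 -186.1  155.4]
foot 180.70541 [  -7.4 -107.1  130.8]
knob 91.86129 [  74.  -109.6  221.6]
rodmid 121.52442 [  47.3 -108.8  191.3]
blkL 241.41449 [ -56.6 -101.9   69.5]
blkR 315.1306 [118.4 -77.4  -1. ]
hole 252.75212 [  24.6 -105.    56.6]
chestfront 196.74242 [-91.6 -87.1 119.9]
foot s12 [  -3.6 -101.8  128.7]
t 11.9 gp chest [  11.7 -166.5  132.6] rot [-3.135 -0.5    1.775] F chest [-10.2  -4.9 -12.7] open mm 13.1 q [-0.36  0.73  1.47  0.44  1.26 -0.77]
```

Request:
arm_command([
  [[0,0,0],[0,0,0],190],
  [[0,0,0],[0,0,0],190],
  [[0,0,0],[0.006,0,-0.011],190],
  [[0,0,0],[0.006,0,-0.011],190],
  [[0,0,0],[0.006,0,-0.011],190],
])

```text
t: 12.4
eef_pos: [646.8, -35.2, 98.7]
tcp_rot: [3.14, -0.499, 1.778]
ft_force: [-0.8, -0.6, 0.1]
opening: 0.255
```

```bash
cat >> h.py <<'E'
def stick(fn):
    snap('wrist',fn);z=load(fn);out=[]
    for v in range(160,236,8):
        row=z['p'][v].astype(int);m=(row[:,2]>row[:,0]*1.6)&(row[:,2]>40)&(np.arange(560)>200)&(np.arange(560)<360)
        u=np.where(m)[0]
        if len(u)>10:
            c=int(np.median(u));out.append(toC(pt(z,c,v)))
    o=np.array(out);ax=np.median(o,0);ax[2]-=7;print('stick axis x,z',np.round(ax,1),'n',len(o),'spread',np.round(o.std(0),1))
    for g in((1.35,-.9),(.9,-1.4)):
        q=inv((ax[0],ax[2]),r=95,g=g);print('  th,phi',np.round(q,3),'foot',np.round(onrod(*q,125),1))
    return ax
E
python3 - <<'E'
from h import *
here();stick('w13')
E
```

```text
t 12.4 gp chest [  14.  -166.3  148.7] rot [ 3.14  -0.499  1.778] F chest [-0.9 -0.4  0.1] open mm 24.2 q [-0.36  0.71  1.46  0.44  1.28 -0.76]
stick axis x,z [  12.3 -131.2  147.6] n 10 spread [ 0.1 11.3  0.6]
  th,phi [ 1.382 -0.856] foot [ -7.3 125. ]
  th,phi [ 1.382 -0.856] foot [ -7.3 125. ]
```

Request:
arm_command([
  [[0,0,0],[0,-0.0015,0],255],
  [[0,0,0],[0,-0.0015,0],255],
  [[0,0,0],[0,-0.0015,0],255],
  [[0,0,0],[-0.002,-0.0025,0.0035],255],
  [[0,0,0],[-0.004,-0.0035,0.0075],255],
  [[0,0,0],[-0.0064,-0.005,0.0117],255],
  [[0,0,0],[-0.0064,-0.005,0.0117],255],
])

```text
t: 13.15
eef_pos: [641.7, -36.2, 84.4]
tcp_rot: [3.141, -0.5, 1.777]
ft_force: [0.1, -0.3, 1.9]
opening: 0.14
```

Run:
```python
from h import *
here();stick('w14');here()
```

```text
t 13.15 gp chest [   8.7 -166.3  134.4] rot [ 3.141 -0.5    1.777] F chest [ 0.  -0.3  1.9] open mm 13.3 q [-0.36  0.72  1.48  0.44  1.25 -0.77]
stick axis x,z [   9.  -131.8  135.4] n 10 spread [ 0.2 11.2  0.5]
  th,phi [ 1.224 -1.015] foot [ -6.8 109.9]
  th,phi [ 1.224 -1.015] foot [ -6.8 109.9]
t 13.2 gp chest [   8.6 -166.3  134.4] rot [ 3.141 -0.5    1.777] F chest [0.5 1.5 2.5] open mm 13.3 q [-0.36  0.72  1.48  0.44  1.25 -0.77]
```

Request:
arm_command([
  [[0,0,0],[-0.0028,-0.001,0.005],255],
  [[0,0,0],[-0.0055,-0.0014,0.01],255],
  [[0,0,0],[-0.0083,-0.0013,0.0153],255],
  [[0,0,0],[-0.0112,-0.0011,0.0205],255],
  [[0,0,0],[-0.0112,-0.0011,0.0205],255],
])

```text
t: 13.7
eef_pos: [639.9, -36.6, 60.3]
tcp_rot: [-3.14, -0.5, 1.776]
ft_force: [-2.9, -1.0, -2.3]
opening: 0.139
```

Run:
```python
from h import *
here();stick('w15');p,_,_=snap('scene','s15');here()
cv2.imwrite('pics/a8.png',cv2.resize(p[120:280,240:440],None,fx=4,fy=3.75,interpolation=cv2.INTER_CUBIC))
```

```text
t 13.7 gp chest [   7.  -166.3  110.3] rot [-3.14  -0.5    1.776] F chest [-3.1 -0.4 -2.3] open mm 13.2 q [-0.36  0.75  1.5   0.45  1.21 -0.79]
stick axis x,z [   7.3 -132.3  113.1] n 10 spread [ 0.  11.1  0.5]
  th,phi [ 0.942 -1.292] foot [-0.9 84.2]
  th,phi [ 0.942 -1.292] foot [-0.9 84.2]
t 13.8 gp chest [   6.9 -166.3  110.4] rot [-3.14  -0.5    1.776] F chest [-1.5 -0.3 -4.8] open mm 13.2 q [-0.36  0.75  1.5   0.45  1.21 -0.79]
```

View pics/a8.png

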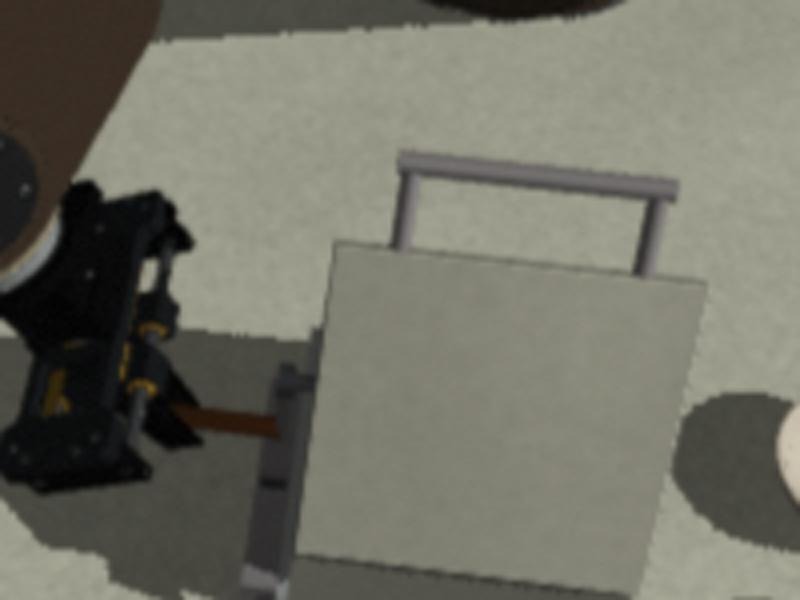

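View pics/w15.png

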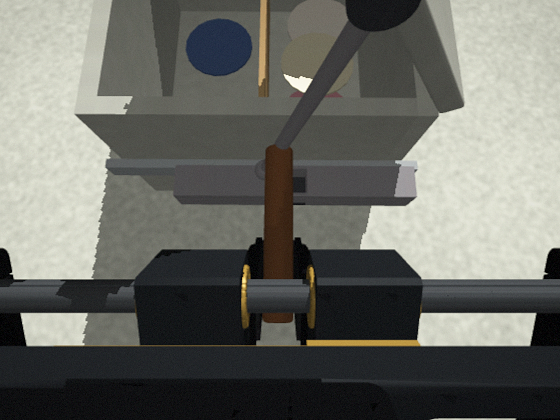

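Run:
```python
from h import *
z=load('w15')
cv2.imwrite('pics/a9.png',cv2.resize(z['p'][145:215,160:430],None,fx=2.9,fy=5,interpolation=cv2.INTER_CUBIC))
for n,u,v in(('hole',299,182),('holeR',306,182),('holeT',299,175),('holeB',299,190)): print(n,toC(onplane(z,u,v,70)),pt(z,u,v),toC(pt(z,u,v)))
print('foot',z['d'][170,262],toC(pt(z,262,170)))
for u in(177,178,414,416): print(u,toC(onplane(z,u,190,70)))
```

```text
hole [  20.27953024 -107.61612233   70.        ] [646.38028353   2.03855373  55.56342772] [  21.19098408 -102.45383057   55.56342772]
holeR [  24.5909337  -107.61501405   70.        ] [650.77849494  -1.71044201  68.34300677] [  24.73027506 -107.02249034   68.34300677]
holeT [  20.3486628  -103.02888126   70.        ] [645.48413773   5.99955837  57.79730303] [ 21.12318157 -98.39328407  57.79730303]
holeB [  20.20142612 -112.79866515   70.        ] [647.43787661  -3.72228025  56.49350951] [  21.04903123 -108.3092179    56.49350951]
foot 198.84865 [  -1.66206132 -107.46714227   89.5473638 ]
177 [ -54.48011777 -112.81777992   70.        ]
178 [ -53.86798366 -112.81762325   70.        ]
414 [  90.60014711 -112.78064656   70.        ]
416 [  91.82449144 -112.78033319   70.        ]
```

View pics/a9.png

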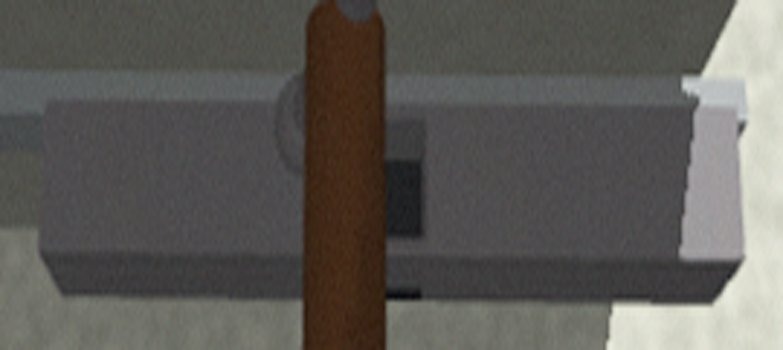

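Request:
arm_command([
  [[0,0,0],[0,0,0],201],
  [[0,0,0],[0,0,0],201],
  [[0,0,0],[-0.002,0,0.0035],201],
  [[0,0,0],[-0.002,0,0.0035],201],
  [[0,0,0],[-0.002,0,0.0035],201],
])

```text
t: 14.3
eef_pos: [640.4, -36.5, 57.0]
tcp_rot: [-3.142, -0.5, 1.777]
ft_force: [0.3, -0.7, 0.7]
opening: 0.212
```

Run:
```python
from h import *
here();stick('w16');stick('w17');here()
```

```text
t 14.3 gp chest [   7.5 -166.3  107. ] rot [-3.142 -0.5    1.777] F chest [ 0.2 -0.8  0.7] open mm 20.2 q [-0.36  0.75  1.5   0.45  1.2  -0.8 ]
stick axis x,z [   8.3 -131.   104.8] n 10 spread [ 0.  11.5  0.4]
  th,phi [ 0.838 -1.393] foot [ 3.  75.3]
  th,phi [ 0.838 -1.393] foot [ 3.  75.3]
stick axis x,z [   8.3 -130.7  104.8] n 10 spread [ 0.  11.4  0.7]
  th,phi [ 0.838 -1.394] foot [ 3.  75.3]
  th,phi [ 0.838 -1.394] foot [ 3.  75.3]
t 14.4 gp chest [   7.5 -166.4  107.1] rot [ 3.141 -0.5    1.777] F chest [-0.3 -0.1 -0.5] open mm 19.9 q [-0.36  0.75  1.5   0.45  1.2  -0.8 ]
```

Request:
arm_command([
  [[0,0,0],[-0.001,0.003,0.002],201],
  [[0,0,0],[-0.002,0.005,0.0035],201],
  [[0,0,0],[-0.002,0.007,0.0035],201],
  [[0,0,0],[-0.002,0.009,0.0035],201],
  [[0,0,0],[-0.002,0.009,0.0035],201],
])

```text
t: 14.9
eef_pos: [649.3, -34.8, 52.8]
tcp_rot: [-3.141, -0.5, 1.777]
ft_force: [0.2, -0.0, 0.0]
opening: 0.212
```

Run:
```python
from h import *
here();stick('w18')
```

```text
t 14.9 gp chest [  16.5 -166.5  102.8] rot [-3.141 -0.5    1.777] F chest [ 0.2 -0.1  0. ] open mm 20.2 q [-0.35  0.77  1.48  0.45  1.21 -0.79]
stick axis x,z [  14.4 -132.1  104. ] n 10 spread [ 0.2 11.2  0.5]
  th,phi [ 0.839 -1.457] foot [11.  74.2]
  th,phi [ 0.839 -1.457] foot [11.  74.2]
```

Request:
arm_command([
  [[0,0,0],[0,0.001,0],201],
  [[0,0,0],[0,0.002,0],201],
  [[0,0,0],[0,0.003,0],201],
  [[0,0,0],[0,0.004,0],201],
  [[0,0,0],[0,0.004,0],201],
])

```text
t: 15.45
eef_pos: [653.3, -33.9, 53.0]
tcp_rot: [3.141, -0.5, 1.777]
ft_force: [-0.2, -0.5, -0.1]
opening: 0.208
```

Run:
```python
from h import *
here();stick('w19');here()
```

```text
t 15.45 gp chest [  20.6 -166.4  103. ] rot [ 3.141 -0.5    1.777] F chest [-0.3 -0.4 -0.1] open mm 19.8 q [-0.35  0.77  1.47  0.45  1.21 -0.78]
stick axis x,z [  18.  -129.3   95.4] n 10 spread [ 0.2 12.   0.7]
  th,phi [ 0.719 -1.589] foot [18.5 65.4]
  th,phi [ 0.719 -1.589] foot [18.5 65.4]
t 15.5 gp chest [  20.5 -166.4  102.9] rot [-3.141 -0.5    1.777] F chest [-2.9  0.1 -0.9] open mm 20.3 q [-0.35  0.77  1.47  0.45  1.21 -0.78]
```

Dropping into the hole. Hold a moment and measure again.

Request:
arm_command([
  [[0,0,0],[-0.002,0,0.004],201],
  [[0,0,0],[-0.002,0,0.004],201],
  [[0,0,0],[-0.002,0,0.004],201],
  [[0,0,0],[-0.002,0,0.004],201],
])

```text
t: 15.9
eef_pos: [652.5, -33.9, 48.0]
tcp_rot: [-3.14, -0.5, 1.776]
ft_force: [-5.0, -2.3, -3.9]
opening: 0.207
```

Run:
```python
from h import *
here();stick('w20');p,_,_=snap('scene','s20');here()
cv2.imwrite('pics/a8.png',cv2.resize(p[120:280,240:440],None,fx=4,fy=3.75,interpolation=cv2.INTER_CUBIC))
```

```text
t 15.9 gp chest [  19.9 -166.2   98. ] rot [-3.14  -0.5    1.776] F chest [-5.4 -1.2 -3.9] open mm 19.6 q [-0.35  0.78  1.48  0.45  1.21 -0.79]
stick axis x,z [  17.3 -129.3   91.2] n 10 spread [ 0.1 11.8  0.3]
  th,phi [ 0.66  -1.624] foot [18.9 61.3]
  th,phi [ 0.66  -1.624] foot [18.9 61.3]
t 16.0 gp chest [  19.9 -166.2   98. ] rot [-3.14  -0.5    1.776] F chest [-5.2 -0.5 -4.1] open mm 20.1 q [-0.35  0.78  1.48  0.45  1.21 -0.79]
```

View pics/a8.png

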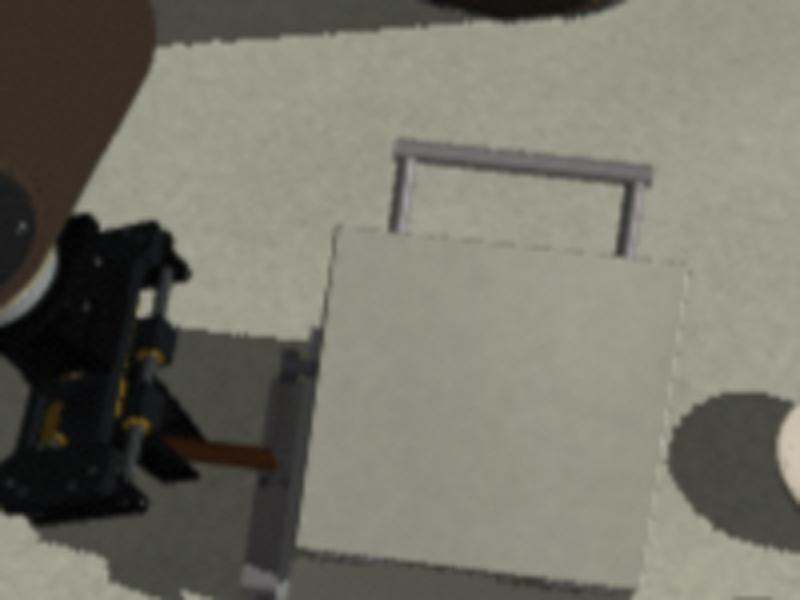

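View pics/w20.png

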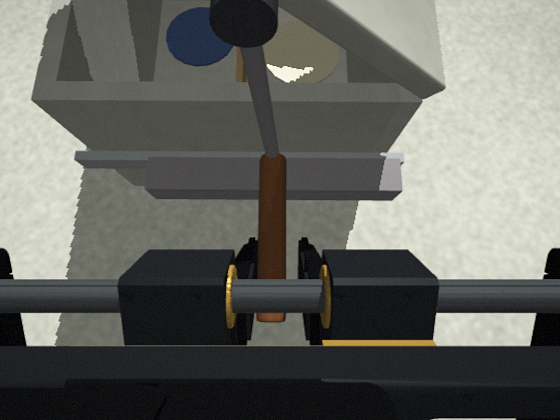

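Request:
arm_command([
  [[0,0,0],[0,-0.0015,0],190],
  [[0,0,0],[0,-0.0025,0],150],
  [[0,0,0],[0,-0.0025,0],120],
  [[0,0,0],[0,-0.0025,0],120],
  [[0,0,0],[0,-0.0025,0],120],
])

```text
t: 16.5
eef_pos: [650.9, -34.3, 48.7]
tcp_rot: [3.141, -0.5, 1.777]
ft_force: [0.6, 0.2, 0.0]
opening: 0.509
```

Run:
```python
from h import *
here();stick('w21');here()
```

```text
t 16.5 gp chest [  18.1 -166.3   98.7] rot [ 3.141 -0.5    1.777] F chest [0.6 0.1 0. ] open mm 48.4 q [-0.35  0.78  1.48  0.45  1.2  -0.79]
stick axis x,z [  17.  -129.    90.9] n 10 spread [ 0.1 11.8  0.5]
  th,phi [ 0.656 -1.625] foot [18.6 60.9]
  th,phi [ 0.656 -1.625] foot [18.6 60.9]
t 16.55 gp chest [  18.1 -166.3   98.7] rot [ 3.141 -0.5    1.777] F chest [ 0.6 -0.3 -0.8] open mm 49.7 q [-0.35  0.78  1.48  0.45  1.2  -0.79]
```

Free of the stick; back off along the tool axis (up and to the right).

Request:
arm_command([
  [[0,0,0],[0,0,-0.02],120],
  [[0,0,0],[0,0,-0.05],120],
  [[0,0,0],[0,0,-0.09],120],
  [[0,0,0],[0,0,-0.13],120],
  [[0,0,0],[0,0,-0.16],120],
  [[0,0,0],[0,0,-0.16],120],
])

```text
t: 17.15
eef_pos: [667.8, -111.6, 192.6]
tcp_rot: [3.136, -0.496, 1.778]
ft_force: [0.1, 0.5, 0.5]
opening: 0.529
```

Run:
```python
from h import *
here();p,_,_=snap('wrist','w22');p1,_,_=snap('side','i22');p2,_,_=snap('scene','s22')
cv2.imwrite('pics/a8.png',cv2.resize(p2[120:300,220:460],None,fx=3.3,fy=3.3,interpolation=cv2.INTER_CUBIC))
z=load('w22')
m=(z['p'][...,2].astype(int)>z['p'][...,0]*1.6)&(z['p'][...,2]>40)&(z['d']>0)
v,u=np.where(m);P=np.array([toC(pt(z,a,b)) for a,b in zip(u,v)]);k=(P[:,1]<-112)&(P[:,1]>-195)&(P[:,2]>60);P=P[k];print(len(P),np.median(P[:,0]),np.percentile(P[:,2],95)-7)
q=inv((np.median(P[:,0]),np.percentile(P[:,2],90)-7),r=95,g=(.7,-1.5));print(q,onrod(*q,125))
for th in (.6,.66,.7):
    x=90-225*np.cos(th)+6*np.sin(th);zz=120+225*np.sin(th)+6*np.cos(th)
    print(th,[np.round((np.array(proj(load('s22'),toW((x,y,zz))))-(220,120))*3.3).tolist() for y in(-65,65)])
```

```text
t 17.15 gp chest [  18.7 -245.2  242.7] rot [ 3.136 -0.496  1.778] F chest [0.2 0.5 0.5] open mm 50.3 q [-0.44  0.68  1.25  0.39  1.52 -0.73]
853 17.349107680676344 91.88015498906329
[ 0.66453116 -1.6220774 ] [18.8868657  61.55657188]
0.6 [[390.0, 135.0], [597.0, 157.0]]
0.66 [[391.0, 133.0], [602.0, 156.0]]
0.7 [[391.0, 133.0], [605.0, 156.0]]
```

View pics/w22.png

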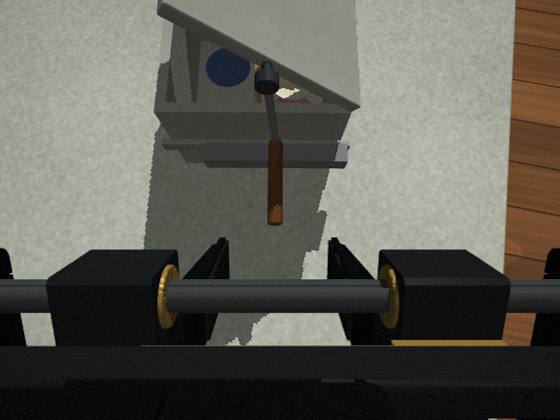

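View pics/a8.png

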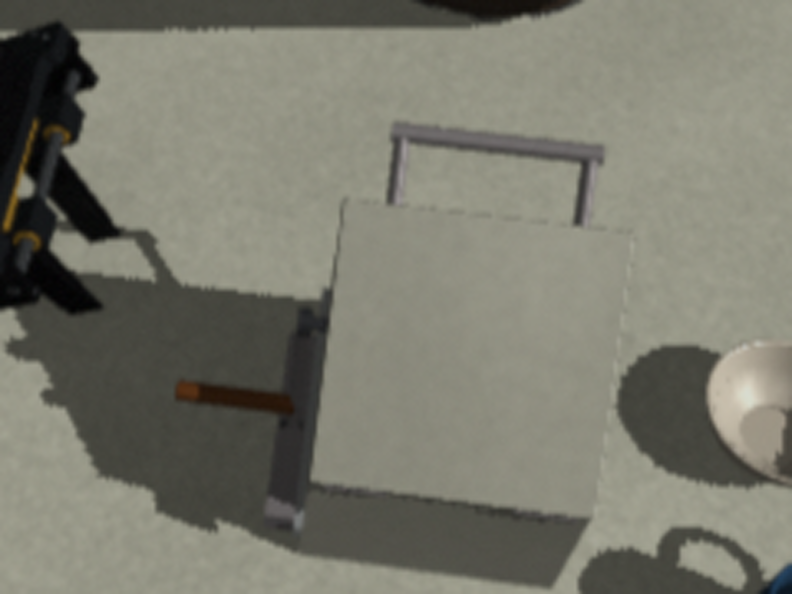

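Request:
arm_command([
  [[0,0,0],[0,0,0],120],
  [[0,0,0],[0,0,0],120],
  [[0,0,0],[0,0,0],120],
  [[0,0,0],[0,0,0],120],
  [[0,0,0],[0,0,0],120],
  [[0,0,0],[0,0,0],120],
  [[0,0,0],[0,0,0],120],
  [[0,0,0],[0,0,0],120],
])

```text
t: 18.1
eef_pos: [666.4, -109.4, 189.0]
tcp_rot: [3.142, -0.5, 1.777]
ft_force: [0.3, -1.1, -0.2]
opening: 0.531
```

Run:
```python
from h import *
snap('scene','s23');a=load('s22');b=load('s23')
print('px change lid region',np.abs(a['p'][150:290,300:420].astype(int)-b['p'][150:290,300:420]).mean(), 'bowl/mug vs start', np.abs(load('scene0')['p'][215:340,430:500].astype(int)-b['p'][215:340,430:500]).mean(),'jar',np.abs(load('scene0')['p'][135:185,150:190].astype(int)-b['p'][135:185,150:190]).mean(), 'noise',np.abs(a['p'][350:400,300:400].astype(int)-b['p'][350:400,300:400]).mean())
here()
print(env.job_done())
```

```text
px change lid region 0.6664285714285715 bowl/mug vs start 21.816419047619046 jar 36.107166666666664 noise 0.6407333333333334
t 18.15 gp chest [  18. -243.  239.] rot [ 3.142 -0.5    1.777] F chest [-0.1 -0.1  0.9] open mm 50.3 q [-0.44  0.69  1.25  0.39  1.52 -0.73]
the job is handed in; nothing more can be done
None
```

Run:
```python
from h import *
a=load('scene0')['p'];b=load('s23')['p']
cv2.imwrite('pics/cmp.png',np.hstack([a[:,:],b])[:, :][::1,::1][130:350,:][:,list(range(140,510))+list(range(700,1070))])
for n,lo,hi in(('mug',(90,60,0),(130,255,255)),):
    for p in(a,b):
        m=cv2.inRange(cv2.cvtColor(p,cv2.COLOR_BGR2HSV),lo,hi);m[:, :420]=0;M=cv2.moments(m);print(n,M['m10']/M['m00'],M['m01']/M['m00'])
```

```text
mug 468.58072653884966 265.75327951564077
mug 469.1964930376483 271.15007735946364
```

View pics/cmp.png

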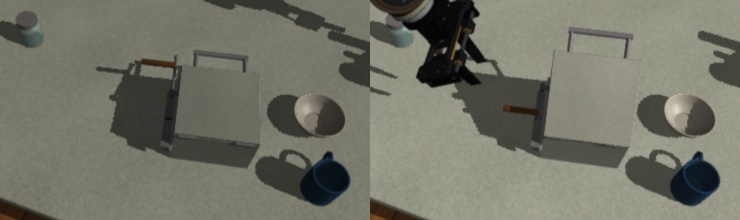

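The job is handed in. The lid was opened to about 1.38 rad. The rod was then swung down by its grip and its foot slid gently along the block until it dropped into the hole. After that I let go and backed the gripper clear. It took about 18 s of the 72 s allowed.

**Last checks**
- **Foot:** depth readings put its centre at about 61.5 mm, so about 8 mm below the block's top. It sits about 19 mm from the rail's middle along x.
- **Lid:** it stands at about 0.66 rad. Two pictures about 1 s apart show no change around it beyond noise.
- **Robot:** it touches nothing. The wrist force reads about zero (under 1 N) and the gripper is about 170 mm from the grip.
- **Force on the block:** I could not measure the rod's force on the block directly. The wrist never read more than about 7 N while the foot was on the block.

**What disagreed or went wrong**
- **Fingertips:** they end about 38 mm short of the reported TCP. My first grasp of the handle closed above the bar, so I corrected for this and gripped again.
- **Swing:** while I swung the rod, the lid went back to its stop and the stick slid about 16 mm in the pads. I regripped it.
- **Crockery and jar:** a raw picture comparison with the start showed differences there. Side by side, the bowl and mug look unmoved; the differences look like lighting and shadow. The mug's colour centroid differed by 5 pixels, but a mask cut by lighting could cause that. The jar is partly behind the arm in the last view, but the gripper never went near it.

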